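Tip the potatoes into the tub, lid it and lock it with its pin

ROBOT

A 7-joint arm with a two-finger parallel gripper is mounted at the origin on a cart in front of the work surface, level with it; the furniture and walls round the work are solid. World frame = base frame: x ahead of the robot, y to its left, z up, the work surface at z = 0. Lengths are in m, angles in rad, forces in N, time in s.
With the tool pointing down it reaches from about 0.4 to 0.9 m from the base axis. Payload 5.6 kg.
Tool frame: the origin (TCP) lies between the finger pads; the fingertips stand 19 mm ahead of it and the grasp point (between the pads) is the TCP (env.finger_overhang is the z of the fingertips in the tool frame, in m); z points along the fingers, y is the line along which they close (so a half turn about z gives the same grasp; the last joint's range is limited). The gripper opens to 92 mm and grips with 3 to 60 N. Pads are 20 mm wide; open, the fingers measure 128 mm over their backs; the gripper's body (75 mm by 189 mm) begins 69 mm behind the grasp point.
Start: joints at [1.243, 0.468, -0.012, 1.603, 0.006, 1.071, -0.056], TCP at [0.183, -0.624, 0.206] pointing down, gripper open.
Joint ranges: [-2.53, 2.53], [-0.31, 2.02], [-1.57, 1.55], [0.28, 2.44], [-1.29, 4.43], [0.15, 1.84], [-2.92, 2.92]. Speed limits (rad/s): [2.57, 2.57, 3.14, 3.14, 3.14, 3.14, 3.14].

INTERFACE

Orientations are given as a rotation vector (axis times angle).
In Python, from plant import env gives the robot as it stands.
- The arm moves only by the shell command python3 -m crank 'ROWS' [FORCE]. ROWS is JSON, a list of rows, each a list of 5 numbers: the opening, from -1 (shut) to 1 (fully open), then the shift along the tool's x, y, z scaled (see below), then the turn about the tool's z scaled (see below). In form: [[hand, tx, ty, tz, yaw], ...]. A call has 1 to 8 rows; each row shifts and turns the commanded pose from where the row before left it, along the tool's axes as they then stand; what a row does not reach is not made up. The controller multiplies each number of a shift by 800 mm and each number of a turn by pi/2 rad. A row lasts 1/12 s, in which the tool goes at most 41.7 mm and 7.16 degrees, less where a joint would pass 70% of its speed; a pose out of reach is approached as far as the arm can. A call with a number of a shift or a turn outside -1 to 1 is refused whole. A call with a gripper value outside its range is refused whole. The fingers move at their own pace and stop on an object; FORCE is the grip in N (left out, the last holds). Time passes only in rows, so rows that do not move let the fingers close. It gives the time, the measured TCP pose, the force, the opening and the grip force at its end, in the units of the state.
- env.state(): the state, without advancing time (a new reading comes with each control period).
- env.capture(name): name is "scene" or "side" or "wrist"; returns (picture, depth): 384x512x3 uint8, red, green, blue; 384x512 float32, m along the optical axis (not along the pixel's ray), 0 where there is no reading.
- env.camera_model(name): a dict with "K" (3x3 intrinsics, pixels), "dist_coeffs" ([k1, k2, p1, p2, k3] as OpenCV has them; the pictures are not rectified), "R" (3x3) and "t" (3): a world point X has camera coordinates R X + t; the wrist camera has in their place "T_tool_cam" (4x4, takes a point from camera to tool coordinates, whose origin is the TCP and whose axes are the flange's). Camera axes: x right, y down, z forward; pixel columns grow to the right and rows downward; lengths in m; the calibration is good to about 2 mm. A picture is of the moment at which its call begins: read the wrist's pose just before it. camera_model takes no time and is no camera call.
- env.sign_off(): hands the job in; it is judged then, once.
Trained networks look in the newest picture that a camera, given by its name, has taken for a name from the list of things; names that differ only in an ending like _2 or _b are one class to them, and where a whole thing is asked for, a point or a joint stands for the part that bears it (a point fixed in the world has none). Each returns a list of dicts, best first, with "score" (0 to 1); they miss things now and then, are a little off and sometimes report something else, mostly with a low value. They report only what shows in the picture. A call takes as long as a camera call. They do not tell look-alikes from the thing itself.
- env.look_for(target, camera): "bbox" ([centre column, centre row, width, height] in pixels, round what is visible of it).
The state is a dict: "time": time; "q": joint angles; "qd": joint speeds; "joint_torque": joint torques, N m; "tcp_pos": TCP position; "eef_rot": TCP orientation; "wrist_force": force on the tool from outside, world axes, zero at the start; "moment": the same for the moment, N m; "width": finger opening in m; "grip_force": force on a finger pad.
Only numpy, scipy, OpenCV 4.12 (cv2) and the standard library are available. Lean on these libraries where they do the work, as an engineer would, in place of code of your own. Each camera call takes 0.05 s, during which the arm holds its last target. There are 200 camera calls.

TASK

Load and lock the storage tub: carry the handled tray over, tip both potatoes off it into the tub without touching them with the gripper, and set the empty tray back down flat on the worktable. Then fit the lid fully home on the tub with its tab above the tub's lug, and take the locking pin from its stand and push it down through the holes of tab and lug until its collar rests on the tab. Leave the shaker, the spice jar and the rest where they stand.

Things in the scene. Friction and masses are not known exactly. Their poses are not given: they have to be found in the camera images.
- tub: Open steel tub, fixed to the worktable, 160 (x) x 200 (y) x 100 mm high, walls 4 mm, inner floor at z = 4 mm. Origin: centre of its underside, z up. A dark lug (level plate 44 mm wide, 6 mm thick, top at z = 76 mm) juts from its -x (front) wall to x = -126 mm.
- lug_hole (a point): Centre of the vertical through hole (17 mm wide) in the tub's lug, at the lug's top face; tub frame (-105, 0, 76) mm. Axes as the tub's.
- lid: Loose steel lift-off lid, 168 (x) x 208 (y) mm, 0.35 kg, right side up. Origin: centre of its rim's underside; plate z = 8 to 14 mm. The rim (round 8 mm bar, outline 148 x 188 mm) drops inside the tub (152 x 192 mm inside) till the plate lies on the tub's edge: origin then 92 mm above the tub's. A tab (44 mm wide, 6 mm thick) juts at -x to x = -128 mm.
- lid_handle (a point): Centre of the lid's dark handle bar, lid frame (0, 0, 47) mm. Bar along the lid's y, 90 mm long, 14 mm wide (x), 14 mm high, 26 mm of free space below it.
- tab_hole (a point): Centre of the vertical through hole (17 mm wide) in the lid's tab, at the tab's top face; lid frame (-105, 0, 14) mm.
- tray: Loose steel carrying tray, 112 (x) x 150 (y) mm, 0.3 kg; origin: centre of its underside. Floor 4 mm thick; walls to z = 34 mm at both x sides and at -y; the +y end is open (pouring edge at y = 75 mm, no lip) and looks roughly towards the tub at the start.
- tray_handle (a point): Centre of the tray's dark crossbar handle, tray frame (0, 0, 95) mm. Bar along the tray's x, 116 mm long, 14 mm wide (y), 22 mm high, on posts at x = -55 and +55 mm; the potatoes lie under it.
- potato_a: Potato, about 79 x 60 x 48 mm, 0.13 kg, lying in the tray, at the walled end. Origin: on its underside at the start (turns with it).
- potato_b: Potato of the same size, lying in the tray, near the open end. Origin as potato_a.
- pin: Loose steel pin, 120 mm, 0.12 kg, upright; origin: its lower tip, z up. Shank 12 mm across, z = 0 to 75 mm (lowest 12 mm tapered to 6), collar 25 mm across, z = 75 to 80, round dark grip 22 mm across, z = 80 to 120. Starts hanging by its collar in the stand, tip 5 mm above the worktable. Locked, its collar lies on the tab, tip 45 mm below the lug's top face.
- pin_stand: Fixed grey square stand, 46 x 46 x 80 mm (foot 54 mm), with a vertical 17 mm through hole in which the pin is parked. Origin: centre of its underside.
- shaker: Loose steel shaker, 52 mm across, 88 mm high, standing; a bystander. Origin: centre of its underside.
- jar: Loose glass spice jar with dark cap, 45 mm across, 105 mm high, standing; a bystander. Origin: centre of its underside.
There are look-alikes about, which are no part of the job. Of the things that look like the pin, the smaller one is meant.

How it is judged:
By the outcome, as a careful person would: the job done as asked, in the order asked, and still so for the second after the job is handed in, with the robot touching nothing.
It also fails if it takes over 72 s, if anything falls off the work surface, if the arm or the gripper's body presses on something with over 40 N, if the wrist force passes 120 N, or if a joint passes its speed limit or range.

## Working session

There is one attempt and no reset: what is moved stays moved. The work goes in short steps, Python scripts to look and compute and a shell command to move; the robot and the scene stay as the last step left them, time stands still between calls to the robot, and variables do not carry over. Pictures are saved under pics/ and viewed, at most 10 in all, crops included, and the job is handed in when it is done.

```bash
ls; mkdir -p pics; cat > h.py <<'E'
import numpy as np, cv2
from scipy.spatial.transform import Rotation as Rot
from plant import env
def cap(n):
    s=env.state(); im,d=env.capture(n); m=env.camera_model(n); K=np.array(m['K']);D=np.array(m['dist_coeffs'])
    if n=='wrist':
        T=np.eye(4);T[:3,:3]=Rot.from_rotvec(s['eef_rot']).as_matrix();T[:3,3]=s['tcp_pos'];W=T@np.array(m['T_tool_cam'])
    else:
        W=np.eye(4);R=np.array(m['R']);W[:3,:3]=R.T;W[:3,3]=-R.T@np.array(m['t'])
    return im,d,K,D,W
def cloud(c):
    im,d,K,D,W=c;h,w=d.shape
    u,v=np.meshgrid(np.arange(w),np.arange(h))
    p=cv2.undistortPoints(np.stack([u,v],-1).reshape(-1,1,2).astype(np.float64),K,D).reshape(h,w,2)
    P=np.concatenate([p*d[...,None],d[...,None]],-1)
    X=P@W[:3,:3].T+W[:3,3]; X[d<=0]=np.nan
    return X
def proj(c,X):
    W=np.linalg.inv(c[4]);return cv2.projectPoints(np.atleast_2d(X).astype(float),cv2.Rodrigues(W[:3,:3])[0],W[:3,3],c[2],c[3])[0].reshape(-1,2)
E
python3 - <<'E'
from h import *
s=env.state();print({k:np.round(v,3) for k,v in s.items()});print(Rot.from_rotvec(s['eef_rot']).as_matrix().round(3),env.finger_overhang)
C={n:cap(n) for n in('scene','side')}
for n in C:
    cv2.imwrite(f'pics/{n}0.png',cv2.resize(C[n][0][...,::-1],(800,600),interpolation=cv2.INTER_CUBIC)); np.savez(f'{n}0.npz',X=cloud(C[n]),im=C[n][0])
    print(n,C[n][4].round(3).tolist())
    X=cloud(C[n])
    for t in['tub','lid','lid_handle','tab_hole','lug_hole','tray','tray_handle','potato_a','pin','pin_stand','shaker','jar']:
        for r in env.look_for(t,n)[:3]:
            b=r['bbox'];p=X[int(np.clip(b[1],0,383)),int(np.clip(b[0],0,511))]
            print(n,t,round(r['score'],2),np.round(b),p.round(3))
E
```

```text
pics
{'time': np.float64(0.0), 'q': array([ 1.243,  0.468, -0.012,  1.604,  0.006,  1.071, -0.056]), 'qd': array([-0.   ,  0.001, -0.   , -0.001, -0.001, -0.   ,  0.001]), 'joint_torque': array([-0.0000e+00, -5.2056e+01, -1.3000e-02, -2.4375e+01, -5.7000e-02,
        1.7000e-02,  0.0000e+00]), 'tcp_pos': array([ 0.182, -0.623,  0.205]), 'eef_rot': array([-3.108e+00, -4.450e-01,  1.000e-03]), 'wrist_force': array([0.378, 0.004, 0.84 ]), 'moment': array([ 0.01 ,  0.032, -0.015]), 'grip_force': np.float64(0.0), 'width': np.float64(0.092)}
[[ 0.96   0.281 -0.001]
 [ 0.281 -0.96   0.002]
 [-0.    -0.002 -1.   ]] 0.019
scene [[-0.482, -0.515, 0.709, -0.387], [-0.876, 0.305, -0.374, 0.462], [-0.023, -0.801, -0.598, 0.866], [0.0, 0.0, 0.0, 1.0]]
scene tub 0.66 [234. 192.  80.  60.] [ 0.662 -0.015  0.008]
scene tub 0.53 [332. 178.  50.  46.] [ 0.507 -0.333  0.053]
scene tub 0.5 [149. 265.  80.  61.] [0.46  0.357 0.018]
scene lid 0.64 [150. 268.  85.  64.] [0.45  0.36  0.019]
scene lid_handle 0.56 [149. 264.  80.  63.] [0.466 0.359 0.016]
scene tab_hole 0.91 [151. 264.  83.  58.] [0.468 0.352 
[... 1268 characters left out ...]
90.  76.  70.] [0.591 0.075 0.004]
side tray 0.95 [267. 304.  70.  73.] [ 0.525 -0.388  0.05 ]
side tray 0.49 [279. 191.  78.  76.] [0.599 0.063 0.005]
side tray_handle 0.82 [268. 303.  73.  70.] [ 0.527 -0.384  0.052]
side potato_a 0.66 [262. 290.  34.  16.] [ 0.517 -0.345  0.045]
side potato_a 0.65 [269. 311.  36.  23.] [ 0.53  -0.405  0.049]
side pin 0.81 [183. 222.  16.  55.] [ 0.334 -0.184  0.115]
side pin 0.49 [218. 217.   7.  20.] [ 0.418 -0.16   0.103]
side shaker 0.59 [298. 152.  14.  24.] [0.671 0.189 0.07 ]
side shaker 0.29 [268. 305.  70.  70.] [ 0.527 -0.39   0.053]
side shaker 0.24 [231. 142.  61.  30.] [0.454 0.342 0.014]
side jar 0.62 [227. 163.  18.  36.] [0.441 0.12  0.075]
```

View pics/scene0.png

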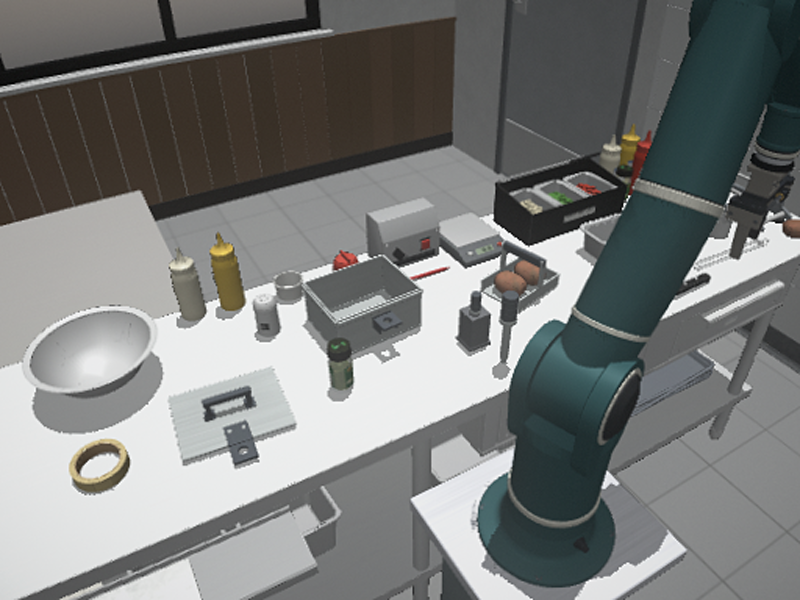

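View pics/side0.png

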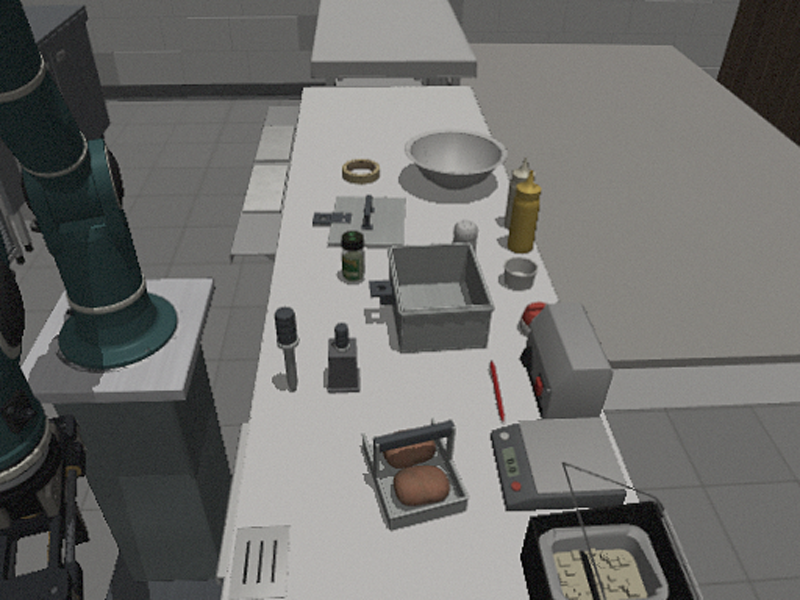

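```bash
cat > fit.py <<'E'
from h import *
def sel(Xs,x,y,z):
    P=np.concatenate([X.reshape(-1,3) for X in Xs]);P=P[~np.isnan(P[:,0])]
    return P[(P[:,0]>x[0])&(P[:,0]<x[1])&(P[:,1]>y[0])&(P[:,1]<y[1])&(P[:,2]>z[0])&(P[:,2]<z[1])]
def rect(P):
    c,s,a=cv2.minAreaRect(P[:,:2].astype(np.float32)*1000);return len(P),np.round(c,1),np.round(s,1),round(a,1)
E
python3 - <<'E'
from fit import *
A=np.load('scene0.npz')['X'];B=np.load('side0.npz')['X']
for nm,x,y,z in[('tubrim',(.45,.75),(-.13,.13),(.092,.106)),('lug',(.4,.53),(-.06,.09),(.07,.08)),('lidplate',(.36,.58),(.22,.48),(.009,.02)),('lidbar',(.36,.58),(.22,.48),(.04,.06)),
 ('tray',(.4,.65),(-.5,-.25),(.025,.037)),('traybar',(.4,.65),(-.5,-.22),(.09,.115)),('pin',(.36,.46),(-.2,-.1),(.085,.135)),('stand',(.36,.46),(-.2,-.1),(.07,.083)),('decoy',(.28,.37),(-.23,-.13),(.1,.2)),('jar',(.36,.48),(.08,.2),(.03,.12)),('shaker',(.6,.72),(.13,.25),(.03,.1)),('pots',(.4,.65),(-.5,-.25),(.044,.06)),('all>.11',(.3,1),(-.35,.5),(.11,.4))]:
    for n,X in(('sc',A),('si',B)):
        P=sel([X],x,y,z)
        if len(P)>3: print(nm,n,*rect(P),'med',np.median(P,0).round(3),'zmax',P[:,2].max().round(3))
E
```

```text
tubrim sc 622 [602.8   0.9] [211.2 329.5] 17.3 med [0.57  0.029 0.099] zmax 0.106
tubrim si 673 [6.01e+02 3.00e-01] [211.1 336. ] 17.7 med [ 0.596 -0.034  0.097] zmax 0.106
lug sc 201 [497.4  15. ] [ 53.3 147.6] 2.8 med [0.51  0.016 0.077] zmax 0.08
lug si 159 [492.1  13.3] [43.7 47.7] 3.0 med [0.492 0.009 0.076] zmax 0.079
lidplate sc 2830 [461.1 360.5] [210.2 204.4] 85.4 med [0.459 0.365 0.016] zmax 0.02
lidplate si 1217 [457.6 357.9] [211.7 196.6] 86.3 med [0.482 0.349 0.014] zmax 0.02
lidbar sc 189 [474.8 358.4] [87.9 16.9] 87.0 med [0.473 0.357 0.054] zmax 0.06
lidbar si 59 [473.9 355.7] [88.7 13.6] 85.3 med [0.473 0.348 0.052] zmax 0.057
tray sc 234 [ 526.1 -356.5] [118.9 154.8] 13.2 med [ 0.511 -0.359  0.032] zmax 0.037
tray si 699 [ 556.6 -349. ] [182.4 153.8] 13.5 med [ 0.529 -0.406  0.033] zmax 0.037
traybar sc 190 [ 524.4 -351.8] [117.8  20. ] 15.7 med [ 0.521 -0.352  0.103] zmax 0.112
traybar si 486 [ 523.5 -355.9] [116.1  19. ] 13.7 med [ 0.522 -0.359  0.104] zmax 0.109
pin sc 105 [ 425.7 -149.9] [45.1 24.1] 20.9 med [ 0.419 -0.146  0.11 ] zmax 0.13
pin si 144 [ 424.4 -1
[... 347 characters left out ...]
1.7] 42.0 med [ 0.338 -0.179  0.147] zmax 0.174
jar sc 423 [439.6 145.8] [44.4 46.8] 32.0 med [0.427 0.149 0.082] zmax 0.111
jar si 384 [438.2 142.1] [45.1 49.7] 37.9 med [0.44  0.127 0.077] zmax 0.109
shaker sc 301 [671.7 211. ] [48.4 44.3] 62.5 med [0.661 0.213 0.071] zmax 0.092
shaker si 199 [675.9 201.1] [48.4 43. ] 10.1 med [0.674 0.194 0.077] zmax 0.09
pots sc 254 [ 527.  -347.5] [102.5 101.9] 62.4 med [ 0.519 -0.337  0.051] zmax 0.06
pots si 559 [ 525.4 -362.4] [93.4 99.3] 60.8 med [ 0.529 -0.386  0.048] zmax 0.06
all>.11 sc 1476 [580.5  13.4] [729.  504.9] 87.7 med [ 0.787 -0.14   0.132] zmax 0.195
all>.11 si 2333 [578.9  44.7] [625.3 509.8] 88.8 med [ 0.784 -0.179  0.129] zmax 0.189
```

```bash
cat > go.py <<'E'
# usage: python3 go.py x y z [yaw_of_tool_y_deg]  -> world shift expressed in tool axes, scaled units, total and per-row
import sys; from h import *
s=env.state();R=Rot.from_rotvec(s['eef_rot']).as_matrix();a=[float(v) for v in sys.argv[1:]]
d=R.T@(np.array(a[:3])-s['tcp_pos']);ya=np.degrees(np.arctan2(R[1,1],R[0,1]))
n=max(1,int(np.ceil(np.linalg.norm(d)/.0412)))
dy=(-(a[3]-ya)+90)%180-90 if len(a)>3 else 0
print('tcp',s['tcp_pos'].round(4),'yang',ya.round(2),'tool mm',(d*1000).round(1),'scaled',(d/.8).round(4),'rows',n,'each',(d/.8/n).round(4),'yaw',round(dy/90,4))
E
python3 -m crank '[[1,0.0459,-0.0184,0,0.0256],[1,0.0459,-0.0184,0,0],[1,0.0459,-0.0184,0,0],[1,0.0459,-0.0184,0,0],[1,0.0459,-0.0184,0,0],[1,0.0459,-0.0184,0,0],[1,0.0459,-0.0184,0,0],[1,0.0459,-0.0184,0,0]]' && python3 -m crank '[[1,0.0459,-0.0184,0,0],[1,0.0459,-0.0184,0,0],[1,0.0459,-0.0184,0,0],[1,0,0,0,0]]'
python3 go.py 0.524 -0.354 0.1 104
python3 - <<'E'
from h import *
c=cap('wrist');X=cloud(c);np.savez('w1.npz',X=X,im=c[0]);cv2.imwrite('pics/w1.png',c[0][...,::-1])
from fit import *
for nm,z in(('bar',(.09,.115)),('walls',(.028,.037))):
    P=sel([X],(.4,.65),(-.5,-.22),z);print(nm,rect(P) if len(P)>3 else 0,np.median(P,0))
E
```

```text
time: 1.97
tcp_pos: [0.4395, -0.4359, 0.2065]
eef_rot: [3.118, 0.383, 0.0]
wrist_force: [1.2, -1.1, 0.4]
width: 0.0917
grip_force: 0.0
time: 2.3
tcp_pos: [0.542, -0.359, 0.2063]
eef_rot: [-3.112, -0.402, -0.008]
wrist_force: [0.5, 1.8, -0.7]
width: 0.0918
grip_force: 0.0
tcp [ 0.542  -0.359   0.2063] yang -75.29 tool mm [-16.8  -9.1 106.2] scaled [-0.021  -0.0114  0.1328] rows 3 each [-0.007  -0.0038  0.0443] yaw 0.0079
bar (1686, array([ 524.7, -357. ]), array([115.2,  17.7]), 13.6) [ 0.53081345 -0.35579766  0.10545863]
walls (1740, array([ 524.8, -357.5]), array([114.1, 152.6]), 13.5) [ 0.55721315 -0.37474159  0.03410892]
```

View pics/w1.png

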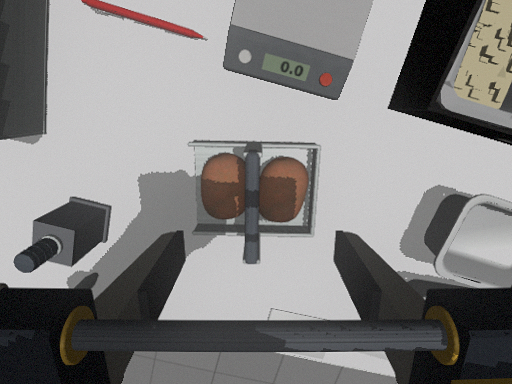

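```bash
python3 go.py 0.5247 -0.357 0.1 103.6; python3 - <<'E'
from fit import *
A=np.load('scene0.npz')['X'];B=np.load('side0.npz')['X'];C=np.load('w1.npz')['X']
for X in(A,B,C):
    P=sel([X],(.45,.695),(-.11,.125),(.094,.105))
    if len(P)>9: print(rect(P))
    P=sel([X],(.45,.525),(-.02,.05),(.07,.079))
    if len(P)>9: print('lug',rect(P))
    P=sel([X],(.38,.46),(-.2,-.11),(.075,.083))
    if len(P)>9:print('stand',rect(P))
    P=sel([X],(.38,.46),(-.2,-.11),(.117,.128))
    if len(P)>9: print('pintop',rect(P))
E
```

```text
tcp [ 0.5386 -0.3626  0.2061] yang -75.49 tool mm [-12.3  -8.7 106.1] scaled [-0.0154 -0.0109  0.1326] rows 3 each [-0.0051 -0.0036  0.0442] yaw 0.0102
(530, array([596.3,  20.1]), array([172. , 209.9]), 3.0)
lug (118, array([497.5,  12.7]), array([53.3, 66.9]), 2.8)
stand (94, array([ 423.8, -151.1]), array([49.4, 47.8]), 87.3)
pintop (30, array([ 422. , -148.7]), array([18.5, 24.6]), 70.2)
(559, array([568. ,  20.1]), array([223.9, 220.1]), 2.9)
lug (156, array([492.1,  13.3]), array([43.7, 47.7]), 3.0)
stand (163, array([ 420.6, -152.1]), array([47.5, 43.9]), 89.6)
pintop (57, array([ 421.5, -153.5]), array([20.6, 20.3]), 18.6)
stand (1131, array([ 422.7, -154.2]), array([47.1, 47.8]), 89.3)
pintop (461, array([ 423.6, -154.3]), array([22.3, 21.6]), 32.6)
```

```bash
python3 -m crank '[[0.2,-0.0154,-0.0109,0,0.0102],[0,0,0,0.045,0],[-0.2,0,0,0.045,0],[-0.3,0,0,0.0425,0],[-0.3,0,0,0,0]]' 40; python3 go.py 0.5247 -0.357 0.1 103.6; python3 -m crank '[[-1,0,0,0,0],[-1,0,0,0,0],[-1,0,0,0,0],[-1,0,0,0,0],[-1,0,0,0,0]]' 40
```

```text
time: 2.77
tcp_pos: [0.5148, -0.3607, 0.0936]
eef_rot: [-3.114, -0.355, 0.016]
wrist_force: [-2.1, 0.6, -0.5]
width: 0.0606
grip_force: 0.0
tcp [ 0.5148 -0.3607  0.0936] yang -77.0 tool mm [10.5 -1.5 -6.5] scaled [ 0.0131 -0.0018 -0.0081] rows 1 each [ 0.0131 -0.0018 -0.0081] yaw -0.0067
time: 3.18
tcp_pos: [0.5212, -0.3629, 0.1022]
eef_rot: [3.119, 0.358, 0.004]
wrist_force: [0.3, -0.7, -0.2]
width: 0.027
grip_force: 0.0
```

```bash
python3 -m crank '[[-1,0,0,0,0],[-1,0,0,0,0],[-1,0,0,0,0],[-1,0,0,0,0]]' && python3 -m crank '[[-1,0,0,-0.01,0],[-1,0,0,-0.02,0],[-1,0,0,-0.03,0],[-1,0,0,-0.04,0],[-1,0,0,-0.04,0],[-1,0,0,-0.02,0],[-1,0,0,0,0]]'; python3 go.py 0.5985 -0.029 0.235 93
```

```text
time: 3.52
tcp_pos: [0.5203, -0.3622, 0.1004]
eef_rot: [3.121, 0.358, 0.0]
wrist_force: [-0.2, -0.8, -0.3]
width: 0.001
grip_force: 0.0
time: 4.1
tcp_pos: [0.5226, -0.3636, 0.2338]
eef_rot: [3.116, 0.357, 0.011]
wrist_force: [0.2, 0.5, 0.1]
width: 0.0001
grip_force: 0.0
tcp [ 0.5226 -0.3636  0.2338] yang -76.91 tool mm [ 149.7 -308.7   -2.3] scaled [ 0.1872 -0.3858 -0.0028] rows 9 each [ 0.0208 -0.0429 -0.0003] yaw 0.1121
```

```bash
python3 - <<'E'
from fit import *
c=cap('wrist');X=cloud(c);cv2.imwrite('pics/w2.png',c[0][...,::-1])
s=env.state();print(s['tcp_pos'],s['eef_rot'],s['width'],s['wrist_force'])
for nm,z in(('bar',(.09,.115)),('walls',(.028,.037))):
    P=sel([X],(.4,.65),(-.5,-.22),z);print(nm,rect(P) if len(P)>3 else 0,np.median(P,0))
E
```

```text
[ 0.52137822 -0.36284142  0.23097316] [3.11800917 0.3577754  0.00570864] 0.00048198932027904395 [ 0.62184125 -0.11116371 -0.99915447]
bar (1421, array([ 527. , -356.4]), array([110.2,  17. ]), 13.7) [ 0.53254343 -0.35559634  0.10556385]
walls (1526, array([ 525.1, -357.3]), array([114.1, 152.2]), 14.0) [ 0.55633862 -0.38064786  0.03422986]
```

View pics/w2.png

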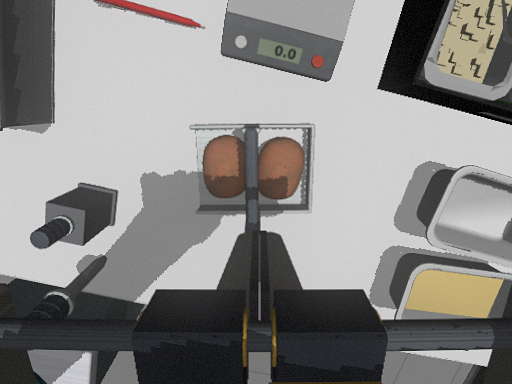

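```bash
python3 - <<'E'
from fit import *
c=cap('wrist');print(np.array(env.camera_model('wrist')['T_tool_cam']).round(4))
s=env.state();R=Rot.from_rotvec(s['eef_rot']).as_matrix()
X=cloud(c)
for r in range(225,300,8): print(r,c[1][r,[252,258,264]].round(3),((X[r,252]-s['tcp_pos'])@R*1000).round(0),((X[r,270]-s['tcp_pos'])@R*1000).round(0))
T=lambda p:s['tcp_pos']+R@np.array(p)
print(proj(c,[T((0,0,0)),T((0,0,.019)),T((0,0,-.069)),(.525,-.357,.106),(.525,-.357,.095)]).round(0))
for n in('scene','side'):
    k=cap(n);P=sel([cloud(k)],(.4,.65),(-.5,-.22),(.2,.3));
    if len(P): print(n,len(P),((P-s['tcp_pos'])@R*1000).round(0)[np.argsort(P[:,2])[:6]])
    print(proj(k,[T((0,0,.019))]))
    cv2.imwrite(f'pics/{n}2.png',k[0][...,::-1])
E
```

```text
[[-6.000e-04 -9.566e-01 -2.914e-01  8.290e-02]
 [ 1.000e+00 -8.000e-04  5.000e-04  1.000e-03]
 [-7.000e-04 -2.914e-01  9.566e-01 -1.786e-01]
 [ 0.000e+00  0.000e+00  0.000e+00  1.000e+00]]
225 [0.328 0.327 0.442] [-40.  -5. 124.] [-82.  18. 228.]
233 [0.181 0.179 0.178] [ 11.  -2. -14.] [ 11.   8. -15.]
241 [0.168 0.169 0.169] [ 12.  -2. -27.] [ 11.   8. -25.]
249 [0.161 0.159 0.16 ] [ 11.  -2. -35.] [ 11.   8. -36.]
257 [0.151 0.152 0.152] [ 11.  -2. -45.] [ 10.   7. -43.]
265 [0.145 0.145 0.144] [ 10.  -2. -51.] [ 11.   7. -52.]
273 [0.136 0.136 0.137] [ 11.  -1. -60.] [ 11.   7. -60.]
281 [0.131 0.13  0.131] [ 11.  -1. -66.] [ 11.   6. -66.]
289 [0.125 0.126 0.125] [ 11.  -1. -72.] [ 12.   6. -73.]
297 [0.124 0.124 0.124] [  8.  -1. -74.] [ 11.   6. -77.]
[[256. 240.]
 [256. 228.]
 [255. 307.]
 [253. 184.]
 [253. 181.]]
scene 155 [[ -3.  -8.  -9.]
 [ -8.  -9. -11.]
 [-10.  -7. -12.]
 [ -6.   9. -12.]
 [ -9.   0. -12.]
 [  1. -14. -13.]]
[[340.82500302 134.37476848]]
side 144 [[-10.   7.  -8.]
 [-11.  -4. -10.]
 [ -9.   5. -10.]
 [-11.   3. -10.]
 [-11.  -5. -11.]
 [ -9.  11. -12.]]
[[265.41814531 243.71459197]]
```

```bash
python3 - <<'E'
from fit import *
X=np.load('w1.npz')['X']
P=sel([X],(.4,.7),(-.5,-.22),(.15,.3)); print(np.sort(P[:,2])[:8].round(4),'tcp z .206')
print(env.finger_overhang, [ (round(1000*v,1)) for v in env.state()['tcp_pos']], [k for k in dir(env) if k[0]!='_'])
E
```

```text
[0.2132 0.2134 0.2134 0.214  0.2142 0.2143 0.2143 0.2143] tcp z .206
0.019 [np.float64(519.4), np.float64(-361.7), np.float64(226.8)] ['PlanningError', 'camera_model', 'capture', 'finger_overhang', 'look_for', 'sign_off', 'state']
```

```bash
python3 -m crank '[[0.2,0,0,0,0],[0.2,0,0,0,0],[0.2,0,0,0,0],[0.2,0,0,0,0],[0.2,0,0,0,0]]' >/dev/null; python3 go.py 0.5247 -0.357 0.07 103.6
```

```text
tcp [ 0.5202 -0.3621  0.2279] yang -76.9 tool mm [  5.6  -3.9 157.9] scaled [ 0.007  -0.0048  0.1974] rows 4 each [ 0.0018 -0.0012  0.0493] yaw -0.0056
```

```bash
python3 -m crank '[[0.2,0.007,-0.0048,0.03,-0.0056],[0.2,0,0,0.04,0],[0.2,0,0,0.05,0],[0,0,0,0.045,0],[-0.2,0,0,0.0324,0],[-0.6,0,0,0,0],[-1,0,0,0,0],[-1,0,0,0,0]]' 40;python3 -m crank '[[-1,0,0,0,0],[-1,0,0,0,0],[-1,0,0,0,0],[-1,0,0,0,0]]'
```

```text
time: 5.38
tcp_pos: [0.5261, -0.3579, 0.0721]
eef_rot: [3.118, 0.372, 0.003]
wrist_force: [0.9, -0.5, 0.5]
width: 0.0222
grip_force: 0.0
time: 5.72
tcp_pos: [0.5261, -0.357, 0.0727]
eef_rot: [3.118, 0.372, 0.004]
wrist_force: [-0.2, 3.2, 6.6]
width: 0.0139
grip_force: 40.0
```

```bash
python3 -m crank '[[-1,0,0,-0.01,0],[-1,0,0,-0.025,0],[-1,0,0,-0.035,0],[-1,0,0,-0.035,0],[-1,0,0,-0.03,0],[-1,0,0,-0.015,0],[-1,0,0,-0.006,0]]' && python3 -m crank '[[-1,0,0,0,0.01],[-1,0,0,0,0.025],[-1,0,0,0,0.03],[-1,0,0,0,0.03],[-1,0,0,0,0.015],[-1,0,0,0,0]]'; python3 go.py 0.599 -0.039 0.2 93
```

```text
time: 6.3
tcp_pos: [0.5256, -0.3582, 0.1977]
eef_rot: [3.117, 0.371, 0.005]
wrist_force: [0.4, 0.3, -5.0]
width: 0.0135
grip_force: 40.0
time: 6.8
tcp_pos: [0.5239, -0.3567, 0.1932]
eef_rot: [-3.138, -0.1, 0.005]
wrist_force: [0.3, -0.7, -5.4]
width: 0.0136
grip_force: 40.0
tcp [ 0.5239 -0.3567  0.1932] yang -86.34 tool mm [  95.2 -312.3   -6.6] scaled [ 0.119  -0.3904 -0.0082] rows 8 each [ 0.0149 -0.0488 -0.001 ] yaw 0.0073
```

```bash
python3 -m crank '[[-1,0.0024,-0.0078,-0.002,0.0073],[-1,0.006,-0.0195,-0.002,0],[-1,0.0095,-0.0312,-0.002,0],[-1,0.0119,-0.039,-0.002,0],[-1,0.0119,-0.039,0,0],[-1,0.0119,-0.039,0,0],[-1,0.0119,-0.039,0,0],[-1,0.0119,-0.039,0,0]]' && python3 -m crank '[[-1,0.0119,-0.039,0,0],[-1,0.0119,-0.039,0,0],[-1,0.0083,-0.0273,0,0],[-1,0.006,-0.0195,0,0],[-1,0.0024,-0.0078,0,0],[-1,0.0012,-0.0039,0,0],[-1,0,0,0,0],[-1,0,0,0,0]]'; python3 - <<'E'
from fit import *
c=cap('side');cv2.imwrite('pics/s3.png',cv2.resize(c[0][80:330,130:400,::-1],(648,600)))
E
python3 go.py 0.599 -0.039 0.173 93
```

```text
time: 7.47
tcp_pos: [0.5759, -0.1492, 0.2014]
eef_rot: [-3.14, -0.084, 0.0]
wrist_force: [0.1, 0.2, -4.6]
width: 0.0138
grip_force: 40.0
time: 8.13
tcp_pos: [0.6031, -0.0423, 0.2014]
eef_rot: [3.14, 0.08, -0.001]
wrist_force: [0.7, -0.2, -6.2]
width: 0.0135
grip_force: 40.0
tcp [ 0.603  -0.0426  0.2014] yang -87.1 tool mm [-3.8 -3.8 28.4] scaled [-0.0048 -0.0047  0.0355] rows 1 each [-0.0048 -0.0047  0.0355] yaw -0.0011
```

View pics/s3.png

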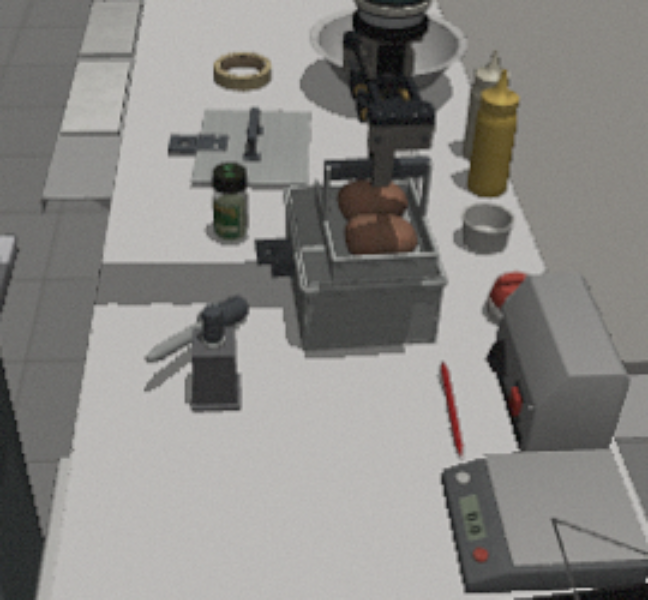

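```bash
python3 -m crank '[[-1,-0.0048,-0.0047,0.005,0],[-1,0,0,0.012,0],[-1,0,0,0.012,0],[-1,0,0,0.005,0],[-1,0,0,0,0],[-1,0,0,0,0],[-1,0,0,0,0]]' ; python3 - <<'E'
from fit import *
A=cap('scene');X=cloud(A);B=cap('side');Y=cloud(B)
cv2.imwrite('pics/s4.png',np.hstack([cv2.resize(A[0][150:280,230:360,::-1],(400,400)),cv2.resize(B[0][180:260,170:250,::-1],(400,400))]))
for n,Z in(('sc',X),('si',Y)):
    for z in((.02,.04),(.05,.07),(.09,.105),(.11,.125),(.125,.14),(.14,.18)):
        P=sel([Z],(.3,.46),(-.27,-.09),z)
        if len(P)>3: print(n,z,rect(P))
E
```

```text
time: 8.77
tcp_pos: [0.5994, -0.0372, 0.174]
eef_rot: [3.14, 0.083, -0.0]
wrist_force: [0.1, 0.0, -4.4]
width: 0.0137
grip_force: 40.0
sc (0.02, 0.04) (215, array([ 391.8, -138.3]), array([85.6, 72.3]), 50.7)
sc (0.05, 0.07) (96, array([ 410.9, -141.4]), array([62.3, 35.3]), 50.2)
sc (0.09, 0.105) (25, array([ 417.3, -147.1]), array([19.2,  9.2]), 57.3)
sc (0.11, 0.125) (28, array([ 419.8, -146.1]), array([20. , 10.5]), 42.1)
sc (0.125, 0.14) (23, array([ 422.4, -150.6]), array([15.6, 19. ]), 55.1)
si (0.02, 0.04) (239, array([ 384.5, -151.9]), array([ 78.5, 102.1]), 32.0)
si (0.05, 0.07) (111, array([ 426.4, -171.6]), array([52.5, 22.7]), 27.7)
si (0.09, 0.105) (35, array([ 418.6, -159.5]), array([11.2, 21.4]), 73.6)
si (0.11, 0.125) (57, array([ 421.3, -153.4]), array([20.8, 22.2]), 20.5)
si (0.125, 0.14) (21, array([ 423.3, -153.5]), array([15.1, 17.4]), 30.6)
```

View pics/s4.png

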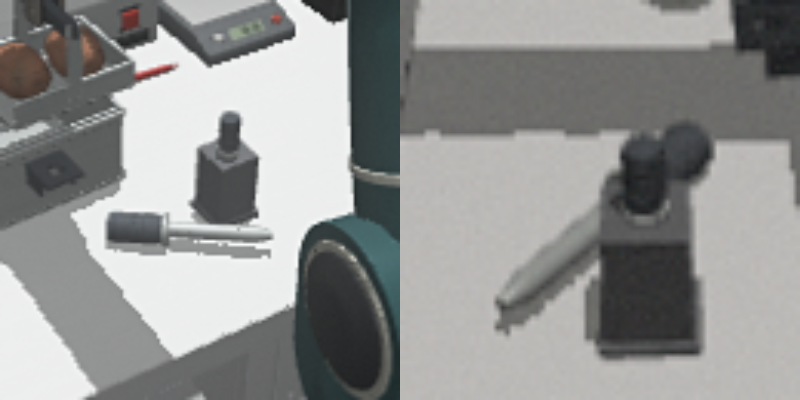

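```bash
python3 -m crank '[[-1,0,0,0.003,0],[-0.435,0,0,0,0],[-0.435,0,0,0,0],[-0.435,0,0,0,0],[-0.435,0,0,0,0]]' && python3 -m crank '[[-0.435,0,-0.01,0.0052,0],[-0.435,0,-0.01,0.0052,0],[-0.435,0,-0.009,0.0069,0],[-0.435,0,-0.009,0.0069,0],[-0.435,0,0,0,0]]' ; python3 - <<'E'
from fit import *
A=cap('scene');B=cap('side')
cv2.imwrite('pics/s5.png',np.hstack([cv2.resize(A[0][110:250,160:300,::-1],(400,400)),cv2.resize(B[0][120:240,220:340,::-1],(400,400))]))
E
```

```text
time: 9.28
tcp_pos: [0.5999, -0.0367, 0.1724]
eef_rot: [-3.14, -0.084, -0.002]
wrist_force: [-0.9, 1.6, -0.3]
width: 0.0259
grip_force: 0.9
time: 9.7
tcp_pos: [0.5967, -0.0036, 0.1509]
eef_rot: [-3.139, -0.088, 0.004]
wrist_force: [0.3, 2.4, -0.4]
width: 0.0262
grip_force: 1.4
```

View pics/s5.png

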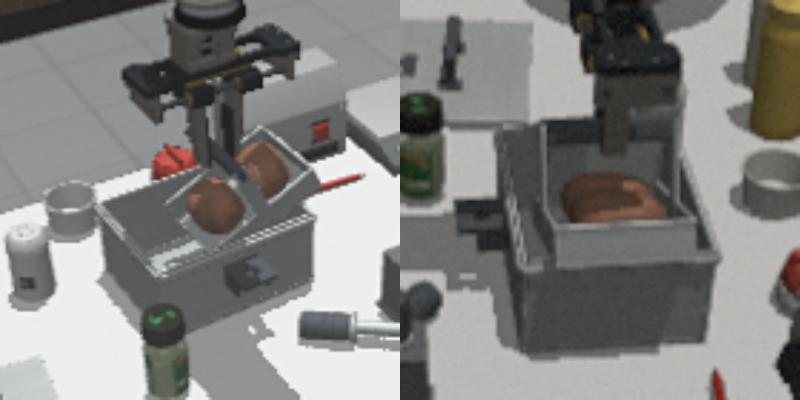

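```bash
python3 -m crank '[[-0.435,0,-0.0075,0.0083,0],[-0.435,0,-0.0075,0.0083,0],[-0.435,0,-0.006,0.0095,0],[-0.435,0,-0.006,0.0095,0],[-0.435,0,-0.002,0.003,0],[-0.435,0,0,0,0],[-0.435,0,0,0,0]]' ; cat > pot.py <<'E'
from fit import *
for n in('scene','side'):
    c=cap(n);X=cloud(c)
    for r in env.look_for('potato_a',n)[:3]:
        b=r['bbox'];print(n,round(r['score'],2),np.round(b),X[int(b[1]),int(b[0])].round(3))
    h=cv2.cvtColor(c[0],cv2.COLOR_RGB2HSV);m=(h[...,0]<14)&(h[...,1]>90)&(h[...,2]>40)&(X[...,0]>.5)&(X[...,0]<.7)&(X[...,1]>-.2)&(X[...,1]<.13)
    k,l,st,ce=cv2.connectedComponentsWithStats(m.astype(np.uint8))
    for i in range(1,k):
        if st[i,4]>15: P=X[l==i];print(n,'brown',st[i,4],np.nanmedian(P,0).round(3),'min',np.nanmin(P,0).round(3),'max',np.nanmax(P,0).round(3))
E
python3 pot.py
```

```text
time: 10.38
tcp_pos: [0.5963, 0.0166, 0.1214]
eef_rot: [-3.14, -0.083, 0.001]
wrist_force: [-2.5, 2.8, -1.6]
width: 0.0256
grip_force: 1.6
scene 0.6 [236. 191.  20.  22.] [0.569 0.016 0.084]
scene brown 22 [0.615 0.006 0.087] min [ 0.603 -0.007  0.082] max [0.629 0.019 0.09 ]
scene brown 30 [0.578 0.003 0.083] min [ 0.564 -0.012  0.075] max [0.595 0.021 0.088]
scene brown 32 [0.612 0.06  0.06 ] min [0.601 0.043 0.052] max [0.625 0.075 0.064]
scene brown 21 [0.583 0.063 0.059] min [0.574 0.048 0.055] max [0.591 0.075 0.066]
side 0.33 [304. 150.   5.  17.] [0.691 0.195 0.073]
side brown 109 [0.6   0.071 0.048] min [0.571 0.022 0.041] max [0.636 0.091 0.075]
side brown 44 [ 0.679 -0.164  0.008] min [ 0.675 -0.197 -0.001] max [ 0.683 -0.126  0.011]
```

```bash
python3 -m crank '[[-0.435,0,0.0096,-0.008,0],[-0.435,0,0.0096,-0.008,0],[-0.435,0,0.0096,-0.008,0],[-0.435,0,0.0096,-0.008,0],[-0.435,0,0,0,0],[-0.435,0,0,0,0]]' ; python3 pot.py; python3 - <<'E'
from fit import *
A=cap('scene');B=cap('side')
cv2.imwrite('pics/s6.png',np.hstack([cv2.resize(A[0][110:250,160:300,::-1],(400,400)),cv2.resize(B[0][120:240,220:340,::-1],(400,400))]))
E
```

```text
time: 11.08
tcp_pos: [0.5993, -0.0065, 0.1509]
eef_rot: [-3.132, -0.089, -0.006]
wrist_force: [-4.9, 16.8, 12.2]
width: 0.0262
grip_force: 8.5
scene 0.54 [216. 197.   7.   7.] [0.613 0.074 0.053]
scene 0.5 [226. 194.  17.  16.] [0.584 0.046 0.074]
scene brown 30 [0.613 0.049 0.074] min [0.603 0.032 0.065] max [0.628 0.063 0.078]
scene brown 20 [0.584 0.048 0.072] min [0.577 0.031 0.064] max [0.593 0.057 0.077]
scene brown 24 [0.613 0.083 0.054] min [0.595 0.071 0.048] max [0.633 0.088 0.059]
side 0.45 [281. 181.  28.   7.] [0.599 0.033 0.067]
side 0.4 [273. 174.  12.   8.] [0.582 0.101 0.047]
side brown 211 [0.595 0.035 0.065] min [0.564 0.022 0.041] max [0.64  0.097 0.076]
side brown 51 [ 0.679 -0.164  0.008] min [ 0.675 -0.2   -0.001] max [ 0.684 -0.118  0.012]
```

View pics/s6.png

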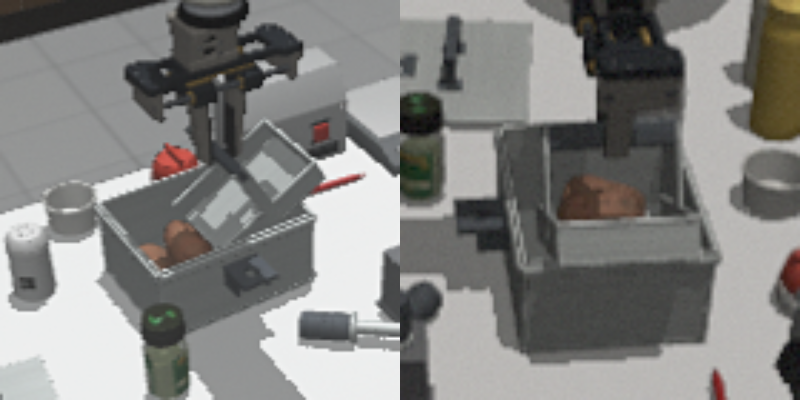

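```bash
python3 -m crank '[[-0.435,0,0.0096,-0.012,0],[-0.435,0,0.0096,-0.012,0],[-0.435,0,0.006,-0.012,0],[-0.435,0,0.003,-0.012,0],[-1,0,0,-0.012,0],[-1,0,0,-0.012,0],[-1,0,0,-0.012,0],[-1,0,0,-0.012,0]]' 40 ; python3 -m crank '[[-1,0,0,-0.02,0],[-1,0,0,0,0],[-1,0,0,0,0],[-1,0,0,0,0]]'; python3 pot.py; python3 - <<'E'
from fit import *
for n in('scene','side'):
    X=cloud(cap(n))
    P=sel([X],(.5,.7),(-.2,.1),(.14,.24));print(n,rect(P))
    for a in np.arange(-.16,.06,.02):
        Q=P[(P[:,1]>a)&(P[:,1]<a+.02)]
        if len(Q)>5: print(round(a,2),len(Q),np.percentile(Q[:,2],[2,50,98]).round(3))
E
```

```text
time: 12.05
tcp_pos: [0.5993, -0.0368, 0.225]
eef_rot: [3.14, 0.083, -0.0]
wrist_force: [-0.2, -0.1, 0.8]
width: 0.0013
grip_force: 0.0
time: 12.38
tcp_pos: [0.599, -0.0366, 0.2396]
eef_rot: [3.14, 0.083, -0.001]
wrist_force: [0.7, 0.2, -0.6]
width: 0.0006
grip_force: 0.0
scene brown 24 [ 0.681 -0.176  0.009] min [ 0.676 -0.2    0.002] max [ 0.688 -0.15   0.015]
scene brown 24 [0.597 0.082 0.051] min [0.581 0.075 0.047] max [0.627 0.086 0.055]
side 0.57 [281. 178.  26.   4.] [0.604 0.071 0.049]
side brown 103 [0.597 0.075 0.048] min [0.568 0.061 0.037] max [0.633 0.089 0.052]
side brown 51 [ 0.679 -0.165  0.008] min [ 0.675 -0.198 -0.001] max [ 0.683 -0.117  0.011]
scene (4, array([576.6,  57.7]), array([37.1,  4.8]), 16.7)
side (0, array([0., 0.]), array([0., 0.]), 0.0)
```

```bash
python3 - <<'E'
from fit import *
C={n:cap(n) for n in('scene','side','wrist')}
for n in C:
    X=cloud(C[n]);
    for a in np.arange(-.24,.13,.02):
        P=sel([X],(.49,.70),(a,a+.02),(.006,.19))
        if len(P)>5: print(n,round(a,2),len(P),'z',np.percentile(P[:,2],[2,50,98]).round(3),'x',np.percentile(P[:,0],[2,98]).round(3))
cv2.imwrite('pics/s7.png',np.hstack([cv2.resize(C['side'][0][130:250,220:340,::-1],(400,400)),cv2.resize(C['wrist'][0][...,::-1],(400,300))[:, :].repeat(1,0) if 0 else cv2.copyMakeBorder(cv2.resize(C['wrist'][0][...,::-1],(400,300)),0,100,0,0,cv2.BORDER_CONSTANT)]))
E
```

```text
scene -0.24 10 z [0.006 0.009 0.012] x [0.618 0.684]
scene -0.22 15 z [0.006 0.008 0.015] x [0.633 0.687]
scene -0.2 12 z [0.006 0.01  0.013] x [0.648 0.687]
scene -0.18 16 z [0.006 0.008 0.015] x [0.579 0.687]
scene -0.16 6 z [0.008 0.012 0.015] x [0.678 0.683]
scene -0.1 54 z [0.011 0.083 0.103] x [0.522 0.584]
scene -0.08 261 z [0.008 0.089 0.104] x [0.52  0.682]
scene -0.06 309 z [0.011 0.093 0.127] x [0.518 0.662]
scene -0.04 341 z [0.013 0.082 0.125] x [0.518 0.664]
scene -0.02 272 z [0.011 0.076 0.106] x [0.498 0.678]
scene -0.0 230 z [0.008 0.078 0.103] x [0.5   0.678]
scene 0.02 331 z [0.011 0.061 0.118] x [0.493 0.676]
scene 0.04 374 z [0.013 0.067 0.139] x [0.514 0.677]
scene 0.06 341 z [0.014 0.06  0.139] x [0.513 0.677]
scene 0.08 224 z [0.012 0.066 0.103] x [0.511 0.676]
scene 0.1 293 z [0.011 0.073 0.104] x [0.511 0.673]
scene 0.12 214 z [0.008 0.065 0.104] x [0.543 0.672]
side -0.24 17 z [0.006 0.008 0.01 ] x [0.674 0.681]
side -0.22 17 z [0.006 0.008 0.012] x [0.675 0.683]
side -0.2 18 z [0.006 0.009 0.011] x [0.675 0.683]
side -0.18 18 z [0.006 0.009 0.011] x [0.676
[... 1003 characters left out ...]
wrist -0.14 93 z [0.006 0.008 0.01 ] x [0.675 0.686]
wrist -0.1 1237 z [0.014 0.096 0.101] x [0.526 0.67 ]
wrist -0.08 1689 z [0.012 0.097 0.109] x [0.526 0.684]
wrist -0.06 2210 z [0.078 0.112 0.125] x [0.552 0.682]
wrist -0.04 1994 z [0.062 0.076 0.122] x [0.549 0.681]
wrist -0.02 2121 z [0.045 0.061 0.102] x [0.504 0.68 ]
wrist -0.0 2212 z [0.032 0.049 0.101] x [0.502 0.679]
wrist 0.02 2335 z [0.016 0.057 0.128] x [0.496 0.678]
wrist 0.04 3913 z [0.009 0.126 0.137] x [0.519 0.676]
wrist 0.06 737 z [0.032 0.096 0.136] x [0.513 0.678]
wrist 0.08 807 z [0.02  0.07  0.101] x [0.512 0.677]
wrist 0.1 4835 z [0.01  0.069 0.101] x [0.516 0.672]
wrist 0.12 101 z [0.094 0.096 0.098] x [0.61  0.672]
```

View pics/s7.png

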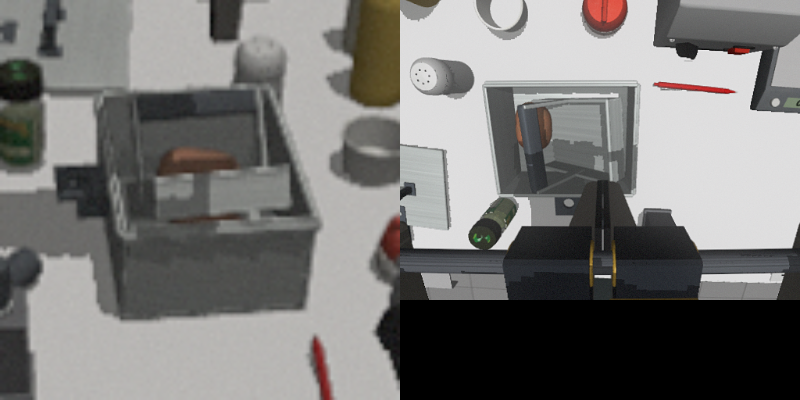

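```bash
cat > bar.py <<'E'
from fit import *
Ps=[]
for n in('scene','side','wrist'):
    c=cap(n);X=cloud(c);g=c[0].max(-1)<95
    Y=X.copy();Y[~g]=np.nan
    P=sel([Y],(.52,.67),(.0,.1),(.108,.145));Ps.append(P)
    if len(P)>5:print(n,rect(P),'z',np.percentile(P[:,2],[2,50,98]).round(4),'yz at bins',[(round(a,3),np.percentile(P[(P[:,1]>a)&(P[:,1]<a+.008),2],95).round(4)) for a in np.arange(.01,.09,.008) if ((P[:,1]>a)&(P[:,1]<a+.008)).sum()>8])
    F=sel([X],(.56,.63),(-.045,.02),(.02,.09));q=np.polyfit(F[:,1],F[:,2],1) if len(F)>20 else 0;print('floor fit',q)
E
python3 bar.py; python3 go.py 0.597 0.045 0.24 93
```

```text
scene (120, array([594.5,  48.9]), array([115.9,  32.4]), 5.2) z [0.1094 0.1337 0.1395] yz at bins [(np.float64(0.034), np.float64(0.1301)), (np.float64(0.042), np.float64(0.1369)), (np.float64(0.05), np.float64(0.1396)), (np.float64(0.058), np.float64(0.1377))]
floor fit [-0.76848604  0.0548115 ]
side (302, array([593.8,  44.5]), array([115.4,  31.8]), 6.2) z [0.1107 0.1286 0.1372] yz at bins [(np.float64(0.034), np.float64(0.1322)), (np.float64(0.042), np.float64(0.1365)), (np.float64(0.05), np.float64(0.1371))]
floor fit [-0.45137027  0.04460138]
wrist (2501, array([595.4,  43.5]), array([114.5,  37.5]), 6.2) z [0.1135 0.1316 0.1365] yz at bins [(np.float64(0.018), np.float64(0.1153)), (np.float64(0.026), np.float64(0.1262)), (np.float64(0.034), np.float64(0.1321)), (np.float64(0.042), np.float64(0.1361)), (np.float64(0.05), np.float64(0.1363)), (np.float64(0.058), np.float64(0.1357))]
floor fit [-0.7771327   0.04860763]
tcp [ 0.5993 -0.0367  0.24  ] yang -86.96 tool mm [  2.  -81.7   0. ] scaled [ 2.500e-03 -1.021e-01  1.000e-04] rows 2 each [ 0.0013 -0.0511  0.    ] yaw 0.0004
```

```bash
python3 -m crank '[[0.1,0.0013,-0.036,0,-0.02],[0.1,0,-0.036,0,-0.011],[0.1,0,-0.036,0,0],[0.1,0,0,0,0],[0.1,0,0,0,0],[0.1,0,0,0,0],[0.1,0,0,0,0]]' 60; python3 go.py 0.595 0.05 0.094 95.8
```

```text
time: 13.57
tcp_pos: [0.5937, 0.0478, 0.24]
eef_rot: [3.137, 0.156, -0.0]
wrist_force: [0.0, -0.7, 0.4]
width: 0.0451
grip_force: 0.0
tcp [0.5937 0.0478 0.24  ] yang -84.3 tool mm [  1.5  -2.2 146. ] scaled [ 0.0019 -0.0028  0.1825] rows 4 each [ 0.0005 -0.0007  0.0456] yaw -0.0011
```

```bash
python3 -m crank '[[0.1,0.0019,-0.0028,0.03,0],[0.1,0,0,0.04,0],[0.1,0,0,0.045,0],[0.1,0,0,0.04,0],[0.1,0,0,0.0275,0],[0.1,0,0,0,0],[-1,0,0,0,0],[-1,0,0,0,0]]' 40; python3 -m crank '[[-1,0,0,0,0],[-1,0,0,0,0],[-1,0,0,0,0],[-1,0,0,0,0]]' 40
```

```text
time: 14.23
tcp_pos: [0.5961, 0.0512, 0.0956]
eef_rot: [3.138, 0.158, 0.004]
wrist_force: [0.8, 0.9, 0.5]
width: 0.0394
grip_force: 0.0
time: 14.57
tcp_pos: [0.5961, 0.0517, 0.0959]
eef_rot: [3.137, 0.16, 0.005]
wrist_force: [-0.1, 0.6, 6.6]
width: 0.0218
grip_force: 40.0
```

```bash
python3 -m crank '[[-1,0,0.004,-0.006,0],[-1,0,0.006,-0.008,0],[-1,0,0.006,-0.01,0],[-1,0,0.006,-0.012,0],[-1,0,0.004,-0.012,0],[-1,0,0,-0.012,0],[-1,0,0,-0.006,0],[-1,0,0,0,0]]' 60
```

```text
time: 15.23
tcp_pos: [0.5979, 0.0315, 0.1487]
eef_rot: [-3.137, -0.16, -0.005]
wrist_force: [-0.2, 0.3, -3.2]
width: 0.0206
grip_force: 60.0
```

```bash
python3 -m crank '[[-1,0,0.003,-0.015,0],[-1,0,0,-0.025,0],[-1,0,0,-0.025,0],[-1,0,0,-0.02,0],[-1,0,0,-0.01,0],[-1,0,0,0,0]]' 60; python3 bar.py; python3 pot.py; python3 go.py 0.535 -0.34 0.22 93
```

```text
time: 15.73
tcp_pos: [0.5982, 0.029, 0.2251]
eef_rot: [-3.138, -0.16, -0.006]
wrist_force: [0.5, 0.6, -1.7]
width: 0.0205
grip_force: 60.0
scene (6, array([544.2,  26.7]), array([ 3.9, 13.9]), 32.1) z [0.1387 0.143  0.1444] yz at bins []
floor fit [-0.31161756  0.04690808]
side (9, array([584.6,  23. ]), array([20.6, 94.1]), 87.4) z [0.1328 0.1407 0.1446] yz at bins []
floor fit [-0.35844517  0.04653772]
wrist (11, array([649.8,  37.8]), array([0.2, 9.3]), 6.9) z [0.1401 0.1411 0.1422] yz at bins [(np.float64(0.034), np.float64(0.1421))]
floor fit 0
scene 0.45 [238. 192.  18.  12.] [ 0.597 -0.004  0.054]
scene brown 23 [ 0.68  -0.175  0.01 ] min [ 0.676 -0.2    0.006] max [ 0.686 -0.151  0.015]
scene brown 32 [0.603 0.082 0.051] min [0.581 0.072 0.047] max [0.63  0.09  0.057]
side 0.88 [282. 184.  26.  16.] [0.607 0.059 0.035]
side 0.62 [283. 196.  16.   1.] [ 0.591 -0.08   0.101]
side brown 229 [0.601 0.066 0.041] min [0.565 0.049 0.013] max [0.636 0.093 0.051]
side brown 20 [ 0.607 -0.013  0.051] min [ 0.589 -0.018  0.048] max [ 0.62  -0.007  0.055]
side brown 30 [ 0.68  -0.156  0.008] min [ 0.676 -0.186  0.002] max [ 0.682 -0.126  0.012]
tcp [0.5966 0.0288 0.2218] yang -84.17 tool mm [-98.7 360.6   1.9] scaled [-0.1234  0.4507  0.0024] rows 10 each [-0.0123  0.0451  0.0002] yaw 0.0315
```

```bash
python3 -m crank '[[-1,-0.005,0.018,0,0.0315],[-1,-0.01,0.036,0,0],[-1,-0.0123,0.045,0,0],[-1,-0.0123,0.045,0,0],[-1,-0.0123,0.045,0,0],[-1,-0.0123,0.045,0,0],[-1,-0.0123,0.045,0,0],[-1,-0.0123,0.045,0,0]]' 60; python3 -m crank '[[-1,-0.0123,0.045,0,0],[-1,-0.0123,0.045,0,0],[-1,-0.0074,0.027,0,0],[-1,-0.003,0.009,0.02,0],[-1,0,0,0.04,0],[-1,0,0,0.03,0],[-1,0,0,0.015,0],[-1,0,0,0,0]]' 60; python3 go.py 0.535 -0.34 0.073 93; python3 -c "
from h import *;print(env.state()['q'].round(2))"
```

```text
time: 16.75
tcp_pos: [0.5389, -0.2369, 0.2228]
eef_rot: [3.14, 0.077, -0.001]
wrist_force: [-0.7, 0.7, -2.6]
width: 0.0206
grip_force: 60.0
time: 17.42
tcp_pos: [0.515, -0.3357, 0.1355]
eef_rot: [-3.137, -0.079, 0.009]
wrist_force: [0.1, 0.4, -2.3]
width: 0.0203
grip_force: 60.0
tcp [ 0.515  -0.3357  0.1355] yang -87.12 tool mm [20.1  5.5 62.4] scaled [0.0252 0.0069 0.078 ] rows 2 each [0.0126 0.0035 0.039 ] yaw -0.0014
[ 0.59  0.49 -0.08  1.74  0.05  0.91 -1.04]
```

```bash
python3 -m crank '[[-1,0,0,0.015,0],[-1,0,0,0.02,0],[-1,0,0,0.015,0],[-1,0,0,0.004,0],[-1,0,0,0,0]]' 25; python3 -m crank '[[-1,0,0.013,0.006,0],[-1,0,0.013,0.007,0],[-1,0,0.013,0.007,0],[-1,0,0.013,0.007,0],[-1,0,0.008,0.003,0],[-1,0,0,0,0],[-1,0,0,0,0]]' 15
```

```text
time: 17.83
tcp_pos: [0.5175, -0.3359, 0.0952]
eef_rot: [-3.14, -0.082, 0.001]
wrist_force: [-0.2, 0.3, -2.3]
width: 0.0209
grip_force: 25.0
time: 18.42
tcp_pos: [0.5205, -0.3845, 0.072]
eef_rot: [-3.14, -0.081, -0.0]
wrist_force: [-1.4, 1.3, 1.8]
width: 0.0138
grip_force: 15.0
```

```bash
python3 -m crank '[[-0.5,0,0,0,0],[-0.3,0,0,0,0],[-0.1,0,0,0,0],[0,0,0,0,0],[0.1,0,0,-0.01,0],[0.2,0,0,-0.03,0],[0.3,0,0,-0.05,0],[0.3,0,0,-0.05,0]]' 40; python3 -m crank '[[0.3,0,0,-0.04,0],[0.3,0,0,0,0]]' ; python3 go.py 0.474 0.357 0.22; python3 - <<'E'
from fit import *
for n in('scene','side','wrist'):
    X=cloud(cap(n))
    for z in((.09,.115),(.028,.037)):
        P=sel([X],(.42,.64),(-.5,-.25),z)
        if len(P)>5: print(n,rect(P),np.percentile(P[:,2],[5,95]).round(3))
E
```

```text
time: 19.08
tcp_pos: [0.5194, -0.3835, 0.1843]
eef_rot: [-3.139, -0.082, 0.004]
wrist_force: [0.6, -0.6, 0.5]
width: 0.06
grip_force: 0.0
time: 19.25
tcp_pos: [0.5239, -0.3864, 0.2247]
eef_rot: [3.132, 0.082, 0.018]
wrist_force: [0.5, -0.6, 0.6]
width: 0.06
grip_force: 0.0
tcp [ 0.5239 -0.3864  0.2247] yang -87.01 tool mm [ -11.1 -745.1   -1.8] scaled [-0.0139 -0.9313 -0.0023] rows 19 each [-0.0007 -0.049  -0.0001] yaw 0.0
scene (178, array([ 519.7, -381.6]), array([120. ,  19.4]), 4.6) [0.092 0.11 ]
scene (106, array([ 520.3, -384.7]), array([120.6, 152.6]), 3.6) [0.029 0.036]
side (526, array([ 517.5, -385.5]), array([115.5,  20.5]), 3.7) [0.092 0.107]
side (326, array([ 517.9, -385. ]), array([115.9, 153.6]), 2.7) [0.029 0.036]
wrist (1604, array([ 519.1, -386.1]), array([113.9,  17.4]), 2.9) [0.102 0.107]
wrist (1315, array([ 518.6, -386.3]), array([114.1, 152.9]), 2.8) [0.031 0.036]
```

```bash
python3 -m crank '[[0.3,0,-0.025,0,0],[0.3,0,-0.05,0,0],[0.3,0,-0.05,0,0],[0.3,0,-0.05,0,0],[0.3,0,-0.05,0,0],[0.3,0,-0.05,0,0],[0.3,0,-0.05,0,0],[0.3,0,-0.05,0,0]]'; python3 -m crank '[[0.3,0,-0.05,0,0],[0.3,0,-0.05,0,0],[0.3,0,-0.05,0,0],[0.3,0,-0.05,0,0],[0.3,0,-0.05,0,0],[0.3,0,-0.05,0,0],[0.3,0,-0.05,0,0],[0.3,0,-0.05,0,0]]';python3 -m crank '[[0.3,0,-0.05,0,0],[0.3,0,-0.05,0,-0.03],[0.3,-0.0139,-0.025,0,-0.07],[0.3,0,0,0,-0.079],[0.3,0,0,0,-0.079],[0.3,0,0,0,-0.079],[0.3,0,0,0,-0.079],[0.3,0,0,0,-0.079]]';python3 -m crank '[[0.3,0,0,0,-0.079],[0.3,0,0,0,-0.079],[0.3,0,0,0,-0.079],[0.3,0,0,0,-0.079],[0.3,0,0,0,-0.079],[0.3,0,0,0,-0.04],[0.3,0,0,0,0]]'; python3 - <<'E'
from fit import *
for n in('side','wrist'):
    c=cap(n);X=cloud(c);np.savez('l_'+n,X=X,im=c[0],T=c[4])
    for nm,z in(('bar',(.044,.06)),('plate',(.009,.02))):
        P=sel([X],(.33,.59),(.22,.48),z)
        if len(P)>5: print(n,nm,rect(P),np.median(P,0).round(4))
E
python3 go.py .474 .357 .22 -4
```

```text
time: 20.07
tcp_pos: [0.503, -0.0825, 0.2141]
eef_rot: [-3.14, -0.082, 0.005]
wrist_force: [1.2, 0.2, 0.2]
width: 0.0599
grip_force: 0.0
time: 20.73
tcp_pos: [0.4865, 0.2364, 0.2141]
eef_rot: [3.139, 0.082, -0.004]
wrist_force: [-0.5, 0.0, 0.6]
width: 0.0597
grip_force: 0.0
time: 21.4
tcp_pos: [0.4696, 0.3332, 0.2138]
eef_rot: [2.87, 1.276, -0.006]
wrist_force: [1.4, -0.6, -0.2]
width: 0.06
grip_force: 0.0
time: 21.98
tcp_pos: [0.4698, 0.3332, 0.2139]
eef_rot: [-2.282, -2.157, 0.005]
wrist_force: [-0.5, 0.2, -0.1]
width: 0.0597
grip_force: 0.0
side bar (54, array([473.9, 354.6]), array([88.6, 13.6]), 85.4) [0.4732 0.3506 0.0513]
side plate (1244, array([451.1, 358.6]), array([212.4, 209.6]), 86.3) [0.4796 0.3488 0.0141]
wrist bar (973, array([475.4, 357.8]), array([87.9, 14. ]), 85.4) [0.4755 0.3606 0.0539]
wrist plate (22666, array([452.7, 359.6]), array([207.8, 212. ]), 85.3) [0.4681 0.3706 0.0143]
tcp [0.4701 0.3333 0.2144] yang -3.43 tool mm [23.9  2.4 -5.6] scaled [ 0.0299  0.0031 -0.007 ] rows 1 each [ 0.0299  0.0031 -0.007 ] yaw 0.0064
```

```bash
python3 go.py .475 .3578 .021 -4.6; python3 -m crank '[[0.2,0.0305,0.0035,0.02,0.013],[0.1,0,0,0.045,0],[0,0,0,0.05,0],[0,0,0,0.05,0],[-0.2,0,0,0.045,0],[-0.2,0,0,0.025,0],[-0.2,0,0,0.0068,0],[-0.4,0,0,0,0]]' 50;python3 go.py .475 .3578 .021 -4.6; python3 -m crank '[[-1,0,0,0,0],[-1,0,0,0,0],[-1,0,0,0,0],[-1,0,0,0,0],[-1,0,0,0,0],[-1,0,0,0,0]]' 50
```

```text
tcp [0.4701 0.3333 0.2144] yang -3.43 tool mm [ 25.    3.8 193.4] scaled [0.0312 0.0048 0.2417] rows 5 each [0.0062 0.001  0.0483] yaw 0.013
time: 22.75
tcp_pos: [0.4736, 0.3573, 0.0204]
eef_rot: [-2.307, -2.132, 0.006]
wrist_force: [0.8, -0.1, 1.3]
width: 0.0319
grip_force: 0.0
tcp [0.4736 0.3573 0.0204] yang -4.51 tool mm [ 0.6  1.4 -0.6] scaled [ 0.0007  0.0017 -0.0007] rows 1 each [ 0.0007  0.0017 -0.0007] yaw 0.001
time: 23.25
tcp_pos: [0.4757, 0.359, 0.0241]
eef_rot: [2.307, 2.132, 0.005]
wrist_force: [-0.2, -0.4, 6.7]
width: 0.0134
grip_force: 50.0
```

```bash
cat > tubfit.py <<'E'
from fit import *
from scipy.optimize import least_squares
def tf(P,p0=(.596,.019,.052)):
    def res(p,P=P):
        c,s=np.cos(p[2]),np.sin(p[2]);d=P[:,:2]-p[:2];a=np.abs(d[:,0]*c+d[:,1]*s)-.078;b=np.abs(-d[:,0]*s+d[:,1]*c)-.098
        o=np.where((a>0)&(b>0),np.hypot(a,b),np.maximum(a,b)); return o
    p=np.array(p0)
    for t in(.012,.008,.006):
        k=np.abs(res(p))<t; p=least_squares(lambda q:res(q,P[k]),p,loss='soft_l1',f_scale=.002).x
    return p,k.sum(),np.abs(res(p,P[k])).mean()
E
python3 - <<'E'
from tubfit import *
Xs=[np.load('scene0.npz')['X'],np.load('side0.npz')['X'],np.load('l_wrist.npz')['X'],np.load('w1.npz')['X'],cloud(cap('scene')),cloud(cap('side')),cloud(cap('wrist'))]
for X in Xs:
    P=sel([X],(.48,.71),(-.12,.15),(.096,.104))
    if len(P)>40:
        p,n,e=tf(P);print((p*[1000,1000,57.3]).round(2),n,e.round(4), 'z',np.median(P[:,2]).round(4))
    L=sel([X],(.45,.52),(-.03,.06),(.071,.081))
    if len(L)>20: print('  lug',rect(L))
E
```

```text
[597.53  21.4    3.06] 409 0.002 z 0.0999
  lug (159, array([494.9,  18.8]), array([50.3, 77.7]), 0.8)
[595.51  16.97   3.17] 406 0.0019 z 0.0988
  lug (156, array([492.1,  13.3]), array([43.7, 47.7]), 3.0)
[594.38  18.     2.61] 393 0.0015 z 0.0987
[597.42  21.59   3.03] 407 0.0021 z 0.0997
  lug (157, array([494.9,  19.8]), array([49.8, 79.6]), 0.0)
[595.16  16.84   3.2 ] 428 0.0019 z 0.0988
  lug (154, array([491.9,  12.3]), array([43.9, 49.1]), 1.9)
```

```bash
python3 -m crank '[[-1,0,0,-0.01,0],[-1,0,0,-0.03,0],[-1,0,0,-0.045,0],[-1,0,0,-0.045,0],[-1,0,0,-0.03,0],[-1,0,0,-0.015,-0.04],[-1,0,0,-0.002,-0.044],[-1,0,0,0,0]]' 60; python3 go.py .5962 .0192 .165 3.1
```

```text
time: 24.07
tcp_pos: [0.4753, 0.3579, 0.1653]
eef_rot: [2.159, 2.281, 0.003]
wrist_force: [-0.3, 0.2, -3.3]
width: 0.013
grip_force: 60.0
tcp [0.4753 0.3579 0.1653] yang 3.16 tool mm [-344.8  102.     0.4] scaled [-0.431   0.1275  0.0005] rows 9 each [-0.0479  0.0142  0.0001] yaw 0.0007
```

```bash
python3 -m crank '[[-1,-0.0172,0.0051,-0.003,0],[-1,-0.0345,0.0102,-0.003,0],[-1,-0.0431,0.0127,0,0],[-1,-0.0431,0.0127,0,0],[-1,-0.0431,0.0127,0,0],[-1,-0.0431,0.0127,0,0],[-1,-0.0431,0.0127,0,0],[-1,-0.0431,0.0127,0,0]]'; python3 -m crank '[[-1,-0.0431,0.0128,0,0],[-1,-0.0431,0.0128,0,0],[-1,-0.0259,0.0077,0,0],[-1,-0.0086,0.0026,0,0],[-1,0,0,0,0],[-1,0,0,0,0]]'; python3 go.py .5962 .0192 .119 3.1; python3 - <<'E'
from tubfit import *
for n in('scene','side','wrist'):
    X=cloud(cap(n))
    P=sel([X],(.42,.74),(-.13,.18),(.13,.165));print(n,'lid',rect(P),np.percentile(P[:,2],[5,50,95]).round(3))
    P=sel([X],(.48,.71),(-.12,.15),(.096,.104))
    if len(P)>40:
        p,k,e=tf(P);print((p*[1000,1000,57.3]).round(2),k,e.round(4))
E
```

```text
time: 24.73
tcp_pos: [0.5609, 0.1118, 0.168]
eef_rot: [-2.163, -2.277, 0.002]
wrist_force: [0.4, -0.9, -3.5]
width: 0.0132
grip_force: 60.0
time: 25.23
tcp_pos: [0.5943, 0.0203, 0.1682]
eef_rot: [-2.16, -2.279, 0.0]
wrist_force: [-0.0, 0.6, -3.6]
width: 0.0133
grip_force: 60.0
tcp [0.5943 0.0203 0.1682] yang 3.06 tool mm [-1.2  1.9 49.2] scaled [-0.0015  0.0024  0.0614] rows 2 each [-0.0008  0.0012  0.0307] yaw -0.0005
scene lid (1781, array([575.1,  20.8]), array([215.8, 208.8]), 3.0) [0.158 0.161 0.163]
[597.2   21.62   3.27] 288 0.0019
side lid (2438, array([572.2,  19.6]), array([212.6, 211.7]), 3.1) [0.156 0.159 0.161]
[594.98  16.98   3.07] 258 0.0019
wrist lid (55019, array([572.2,  18.8]), array([212.7, 207.4]), 3.2) [0.158 0.159 0.161]
```

```bash
python3 -m crank '[[-1,-0.0019,0.0015,0.01,0],[-1,0,0,0.018,0],[-1,0,0,0.014,0],[-1,0,0,0.005,0],[-1,0,0,0,0],[-1,0,0,0,0]]'; python3 -m crank '[[-1,0,0,0.005,0],[-1,0,0,0.005,0],[-1,0,0,0.002,0],[-1,0,0,0,0],[-1,0,0,0,0]]'; python3 go.py .5962 .0192 .116 3.1
```

```text
time: 25.88
tcp_pos: [0.5964, 0.0182, 0.1309]
eef_rot: [-2.16, -2.281, 0.0]
wrist_force: [0.1, -0.2, -3.5]
width: 0.0133
grip_force: 60.0
time: 26.3
tcp_pos: [0.5964, 0.0177, 0.1214]
eef_rot: [-2.161, -2.28, 0.0]
wrist_force: [-0.0, 1.2, -3.2]
width: 0.0135
grip_force: 60.0
tcp [0.5964 0.0177 0.1214] yang 3.08 tool mm [ 1.5 -0.1  5.4] scaled [ 0.0018 -0.0002  0.0068] rows 1 each [ 0.0018 -0.0002  0.0068] yaw -0.0002
```

```bash
python3 -m crank '[[-1,0,0,0.003,0],[-1,0,0,0.003,0],[-1,0,0,0.002,0],[-1,0,0,0,0],[-1,0,0,0,0]]'; python3 -m crank '[[-1,0,0,0.002,0],[-1,0,0,0,0],[-1,0,0,0,0]]'
```

```text
time: 26.72
tcp_pos: [0.5966, 0.0178, 0.1162]
eef_rot: [2.161, 2.28, -0.0]
wrist_force: [-3.3, -1.7, 5.2]
width: 0.0133
grip_force: 60.0
time: 26.97
tcp_pos: [0.5966, 0.0177, 0.1161]
eef_rot: [2.16, 2.279, -0.001]
wrist_force: [-7.8, -2.2, 14.9]
width: 0.0132
grip_force: 60.0
```

```bash
python3 -m crank '[[-0.6,0,0,-0.002,0],[-0.2,0,0,0,0],[0,0,0,0,0],[0,0,0,0,0],[0,0,0,0,0],[0,0,0,0,0],[0,0,0,-0.03,0],[0,0,0,-0.05,0]]' 40;python3 -m crank '[[0,0,0,-0.05,0],[0,0,0,-0.03,0],[0,0,0,0,0]]'; python3 go.py .4236 -.1543 .23 3; python3 - <<'E'
from tubfit import *
for n in('scene','side','wrist'):
    X=cloud(cap(n))
    P=sel([X],(.42,.74),(-.13,.18),(.095,.115));print(n,'lid',rect(P),np.percentile(P[:,2],[5,50,95]).round(4))
    P=sel([X],(.38,.46),(-.2,-.11),(.117,.128))
    if len(P)>9: print('pintop',rect(P))
E
```

```text
time: 27.63
tcp_pos: [0.5934, 0.0172, 0.1755]
eef_rot: [-2.156, -2.276, 0.009]
wrist_force: [1.1, -0.2, 0.6]
width: 0.0456
grip_force: 0.0
time: 27.88
tcp_pos: [0.5996, 0.0188, 0.249]
eef_rot: [2.156, 2.275, 0.011]
wrist_force: [0.9, 1.3, -0.0]
width: 0.0464
grip_force: 0.0
tcp [0.5996 0.0188 0.249 ] yang 3.09 tool mm [-163.3 -185.3   17.2] scaled [-0.2042 -0.2316  0.0216] rows 7 each [-0.0292 -0.0331  0.0031] yaw 0.001
scene lid (2195, array([554.8,  42.1]), array([257. , 263.3]), 3.3) [0.0988 0.1084 0.1117]
pintop (33, array([ 423.6, -149.8]), array([19.2, 19. ]), 65.4)
side lid (2816, array([552.4,  38.8]), array([253.7, 264.1]), 3.2) [0.1016 0.1064 0.1091]
pintop (57, array([ 421.4, -154. ]), array([18.8, 20.8]), 29.9)
wrist lid (29129, array([552.2,  39.6]), array([255.2, 258.3]), 2.7) [0.1047 0.1062 0.1081]
```

```bash
python3 -m crank '[[0,-0.015,-0.017,0,0],[0,-0.03,-0.034,0,0],[0,-0.034,-0.0385,0,0],[0,-0.034,-0.0385,0,0],[0,-0.034,-0.0385,0,0],[0,-0.034,-0.0385,0,0],[0,-0.0232,-0.0266,0,0],[0,0,0,0,0]]'; python3 -m crank '[[0,0,0,0,0]]'; python3 go.py .4236 -.1543 .081 3; python3 - <<'E'
from tubfit import *
c=cap('wrist');X=cloud(c);np.savez('p_wrist',X=X,im=c[0],T=c[4])
for z in((.117,.13),(.087,.115),(.076,.083)):
    P=sel([X],(.38,.46),(-.2,-.11),z)
    if len(P)>9: print('pin',z,rect(P),np.median(P,0).round(4))
T=sel([X],(.46,.512),(-.03,.06),(.1,.112));print('tab',rect(T) if len(T)>5 else 0)
B=sel([X],(.55,.64),(-.05,.09),(.135,.15));print('handle',rect(B) if len(B)>5 else 0)
E
```

```text
time: 28.7
tcp_pos: [0.4149, -0.1599, 0.2411]
eef_rot: [-2.168, -2.268, 0.008]
wrist_force: [0.7, 0.5, 0.3]
width: 0.0459
grip_force: 0.0
time: 28.78
tcp_pos: [0.4185, -0.1564, 0.2419]
eef_rot: [-2.164, -2.275, 0.002]
wrist_force: [-0.0, 0.2, 0.4]
width: 0.0459
grip_force: 0.0
tcp [ 0.4185 -0.1564  0.2419] yang 2.85 tool mm [  1.8   5.5 160.9] scaled [0.0022 0.0069 0.2011] rows 4 each [0.0006 0.0017 0.0503] yaw -0.0016
pin (0.117, 0.13) (375, array([ 423. , -152.7]), array([20.8, 21.3]), 47.4) [ 0.4225 -0.1518  0.1248]
pin (0.087, 0.115) (95, array([ 422.3, -146.8]), array([21.7,  9.6]), 2.8) [ 0.4219 -0.1435  0.1023]
pin (0.076, 0.083) (1066, array([ 422.6, -153.1]), array([46.2, 46. ]), 90.0) [ 0.4214 -0.1458  0.0801]
tab (1642, array([490.6,   4.3]), array([43.2, 33.8]), 1.3)
handle (1407, array([598.1,  -5.5]), array([16.5, 48.5]), 2.9)
```

```bash
python3 go.py .4229 -.153 .083 3; python3 -m crank '[[0,0.004,0.0055,0.03,0],[0,0,0,0.045,0],[0,0,0,0.045,0],[0,0,0,0.04,0],[0,0,0,0.03,0],[0,0,0,0.0085,0],[0,0,0,0,0],[0,0,0,0,0]]' 30; python3 go.py .4229 -.153 .083 3
```

```text
tcp [ 0.4197 -0.1552  0.2422] yang 3.02 tool mm [  1.9   3.5 159.2] scaled [0.0023 0.0043 0.199 ] rows 4 each [0.0006 0.0011 0.0497] yaw 0.0002
time: 29.5
tcp_pos: [0.4255, -0.1507, 0.0846]
eef_rot: [-2.158, -2.282, -0.002]
wrist_force: [1.1, 0.2, 0.6]
width: 0.0459
grip_force: 0.0
tcp [ 0.4255 -0.1507  0.0846] yang 3.2 tool mm [-2.1 -2.8  1.6] scaled [-0.0027 -0.0034  0.002 ] rows 1 each [-0.0027 -0.0034  0.002 ] yaw 0.0022
```

```bash
python3 -m crank '[[-0.2,-0.0025,-0.0032,0.002,0],[-0.6,0,0,0,0],[-1,0,0,0,0],[-1,0,0,0,0],[-1,0,0,0,0],[-1,0,0,0,0],[-1,0,0,0,0]]' 40; python3 -c "
from h import *;print(env.state()['tcp_pos'])"; python3 -m crank '[[-1,0,0,-0.01,0],[-1,0,0,-0.03,0],[-1,0,0,-0.045,0],[-1,0,0,-0.045,0],[-1,0,0,-0.02,0],[-1,0,0,0,0]]'; python3 go.py .4906 .0125 .2 3
```

```text
time: 30.08
tcp_pos: [0.4224, -0.1545, 0.0835]
eef_rot: [2.16, 2.279, -0.001]
wrist_force: [-2.0, -0.2, 6.5]
width: 0.0212
grip_force: 40.0
[ 0.42242044 -0.1545156   0.08352527]
time: 30.58
tcp_pos: [0.4245, -0.1547, 0.2067]
eef_rot: [2.156, 2.275, 0.003]
wrist_force: [1.2, -0.1, -0.2]
width: 0.0212
grip_force: 40.0
tcp [ 0.4245 -0.1547  0.2067] yang 3.08 tool mm [163.4  75.    6.5] scaled [0.2043 0.0937 0.0081] rows 5 each [0.0409 0.0187 0.0016] yaw 0.0009
```

```bash
python3 -m crank '[[-1,0.02,0.016,0,0],[-1,0.035,0.025,0,0],[-1,0.035,0.025,0,0],[-1,0.025,0.018,0,0],[-1,0.01,0.0097,0,0],[-1,0,0,0,0],[-1,0,0,0,0]]'; python3 - <<'E'
from tubfit import *
for n in('wrist','side','scene'):
    c=cap(n);X=cloud(c);im,d,K,D,W=c
    h,w=d.shape;u,v=np.meshgrid(np.arange(w),np.arange(h))
    p=cv2.undistortPoints(np.stack([u,v],-1).reshape(-1,1,2).astype(float),K,D).reshape(h,w,2)
    r=np.concatenate([p,np.ones((h,w,1))],-1)@W[:3,:3].T; o=W[:3,3]; Q=o+r*((.106-o[2])/r[...,2])[...,None]
    T=sel([X],(.455,.512),(-.03,.06),(.101,.112));print(n,'tab',rect(T) if len(T)>5 else 0)
    m=(np.hypot(Q[...,0]-.491,Q[...,1]-.011)<.014)&(X[...,2]<.098)
    if m.sum()>3:
        q=Q[m];print(n,'hole px',m.sum(),q[:,:2].mean(0).round(4),rect(q), 'centre px',np.argwhere(m).mean(0))
    if n=='wrist': cv2.imwrite('pics/w9.png',im[...,::-1])
E
python3 go.py .491 .0109 .19 3.05
```

```text
time: 31.17
tcp_pos: [0.4906, -0.0499, 0.2016]
eef_rot: [-2.158, -2.28, 0.002]
wrist_force: [-0.8, -0.5, 0.0]
width: 0.0213
grip_force: 40.0
wrist tab (2260, array([491. ,  23.6]), array([43.6, 70.8]), 1.7)
wrist hole px 281 [0.4924 0.0103] (281, array([492.6,   9.9]), array([15.8, 15.6]), 3.2) centre px [129.63701068 264.81494662]
side tab (115, array([490.2,  22.5]), array([43., 69.]), 0.6)
scene tab (138, array([491.1,  14.9]), array([42.1, 50.8]), 2.4)
scene hole px 8 [0.4938 0.013 ] (8, array([493.8,  13. ]), array([9.5, 5.1]), 59.4) centre px [197.5 247.5]
tcp [ 0.4905 -0.0515  0.2021] yang 2.98 tool mm [62.3  3.7 12.1] scaled [0.0778 0.0047 0.0151] rows 2 each [0.0389 0.0023 0.0075] yaw -0.0008
```

View pics/w9.png

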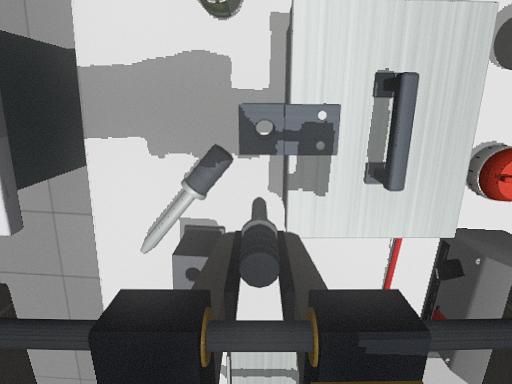

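```bash
python3 -m crank '[[-1,0.02,0.0012,0,0],[-1,0.03,0.0018,0,0],[-1,0.02,0.0012,0,0],[-1,0.0068,0.001,0,0],[-1,0,0,0,0],[-1,0,0,0,0],[-1,0,0,0,0]]'; python3 - <<'E'
from tubfit import *
s=env.state();R=Rot.from_rotvec(s['eef_rot']).as_matrix()
for n in('wrist','side','scene'):
    X=cloud(cap(n))
    for z in((.13,.155),(.155,.185)):
        P=sel([X],(.46,.52),(-.02,.045),z)
        if len(P)>6: print(n,z,len(P),'tool x range',np.percentile((P-s['tcp_pos'])@R*1000,[3,97],axis=0).round(1).tolist(),'world xy range',np.percentile(P[:,:2]*1000,[3,97],axis=0).round(1).tolist())
E
python3 go.py .4915 .0100 .19 3.05
```

```text
time: 31.9
tcp_pos: [0.4923, 0.0097, 0.2025]
eef_rot: [2.163, 2.278, -0.001]
wrist_force: [0.3, 0.3, -1.1]
width: 0.0211
grip_force: 40.0
wrist (0.13, 0.155) 102 tool x range [[2.0, -5.4, 48.5], [7.3, 5.8, 66.1]] world xy range [[486.8, 11.4], [497.9, 16.9]]
wrist (0.155, 0.185) 186 tool x range [[2.6, -4.9, 20.7], [7.3, 5.8, 46.6]] world xy range [[487.2, 12.2], [497.9, 17.0]]
side (0.13, 0.155) 30 tool x range [[-4.7, -5.9, 48.9], [5.4, 5.7, 68.8]] world xy range [[486.4, 5.0], [497.7, 15.4]]
side (0.155, 0.185) 45 tool x range [[-5.6, -5.9, 18.9], [4.2, 5.6, 46.0]] world xy range [[486.4, 3.9], [497.6, 14.1]]
scene (0.13, 0.155) 23 tool x range [[2.3, -4.3, 48.6], [10.4, 5.3, 71.5]] world xy range [[487.7, 11.9], [497.1, 20.1]]
scene (0.155, 0.185) 32 tool x range [[1.1, -4.6, 19.0], [11.0, 3.8, 46.1]] world xy range [[487.5, 10.7], [495.7, 20.7]]
tcp [0.4923 0.0103 0.2026] yang 2.98 tool mm [-0.3 -0.8 12.6] scaled [-0.0003 -0.0011  0.0157] rows 1 each [-0.0003 -0.0011  0.0157] yaw -0.0008
```

```bash
python3 -m crank '[[-1,0,-0.0006,0.01,0],[-1,0,0,0.015,0],[-1,0,0,0.015,0],[-1,0,0,0.01,0],[-1,0,0,0,0]]'; python3 -m crank '[[-1,0,0,0.012,0],[-1,0,0,0.015,0],[-1,0,0,0.015,0],[-1,0,0,0.01,0],[-1,0,0,0.005,0],[-1,0,0,0,0],[-1,0,0,0,0]]'; python3 go.py .4915 .0100 .1095 3.05
```

```text
time: 32.47
tcp_pos: [0.4903, 0.0113, 0.1601]
eef_rot: [-2.158, -2.278, 0.004]
wrist_force: [0.4, -0.1, -0.7]
width: 0.0212
grip_force: 40.0
time: 33.05
tcp_pos: [0.4919, 0.0116, 0.1169]
eef_rot: [-2.16, -2.28, 0.0]
wrist_force: [0.3, -0.0, -1.9]
width: 0.0216
grip_force: 40.0
tcp [0.4919 0.0116 0.1169] yang 3.1 tool mm [-1.6 -0.5  7.4] scaled [-0.002  -0.0006  0.0093] rows 1 each [-0.002  -0.0006  0.0093] yaw 0.0006
```

```bash
python3 -m crank '[[-1,0,0,0.005,0],[-1,0,0,0.004,0],[-1,0,0,0.002,0],[-1,0,0,0,0],[-1,0,0,0,0]]'; python3 -m crank '[[-1,0,0,0.001,0],[-1,0,0,0,0],[-1,0,0,0,0]]'
```

```text
time: 33.47
tcp_pos: [0.4923, 0.0114, 0.1095]
eef_rot: [2.16, 2.279, -0.001]
wrist_force: [-3.2, 0.6, 9.8]
width: 0.0213
grip_force: 40.0
time: 33.72
tcp_pos: [0.4922, 0.0114, 0.1091]
eef_rot: [2.16, 2.279, -0.001]
wrist_force: [-6.6, -1.7, 14.5]
width: 0.0211
grip_force: 40.0
```

```bash
python3 -m crank '[[-0.4,0,0,-0.001,0],[-0.2,0,0,0,0],[0,0,0,0,0],[0.1,0,0,0,0],[0.2,0,0,0,0],[0.2,0,0,-0.03,0],[0.2,0,0,-0.05,0],[0.2,0,0,-0.05,0]]' 40; python3 -m crank '[[0.2,-0.02,0,-0.03,0],[0.2,-0.04,0,0,0],[0.2,-0.03,0,0,0],[0.2,0,0,0,0],[0.2,0,0,0,0]]'; cat > ver.py <<'E'
from fit import *
for n in('wrist','side','scene'):
    X=cloud(cap(n))
    for nm,b in(('collar',((.475,.51),(-.01,.035),(.109,.116))),('grip',((.475,.51),(-.01,.035),(.12,.155))),('decoy',((.3,.47),(-.13,-.02),(.008,.06))),('decoy grip',((.3,.47),(-.13,-.02),(.026,.06)))):
        P=sel([X],*b)
        if len(P)>6: print(n,nm,rect(P),'zmax',P[:,2].max().round(4))
    np.savez('v_'+n,X=X)
E
python3 ver.py; python3 -c "
from h import *;s=env.state();print(s['tcp_pos'],s['q'].round(2))"
```

```text
time: 34.38
tcp_pos: [0.4906, 0.0117, 0.2124]
eef_rot: [-2.158, -2.278, 0.003]
wrist_force: [1.1, -0.7, 0.5]
width: 0.055
grip_force: 0.0
time: 34.8
tcp_pos: [0.4955, -0.0618, 0.236]
eef_rot: [-2.164, -2.277, 0.0]
wrist_force: [0.6, 0.6, -0.4]
width: 0.0554
grip_force: 0.0
wrist collar (14, array([498.3,  21.4]), array([22.9,  6.4]), 2.9) zmax 0.1124
wrist grip (551, array([492.5,  12.1]), array([22.1, 21.1]), 47.4) zmax 0.1533
wrist decoy (1936, array([426.1, -90.7]), array([137.9,  77.4]), 58.6) zmax 0.0596
wrist decoy grip (1338, array([426.2, -90.1]), array([136.9,  73.3]), 58.9) zmax 0.0596
side collar (26, array([494.8,  12.3]), array([34.4, 21.7]), 39.8) zmax 0.116
side grip (94, array([491.6,  11.1]), array([21.8, 21.6]), 20.2) zmax 0.154
side decoy (240, array([407.8, -76.4]), array([113.6,  87.1]), 84.0) zmax 0.0436
side decoy grip (163, array([406.4, -76.2]), array([112.8,  85.5]), 84.7) zmax 0.0436
scene collar (41, array([493.8,  12.4]), array([33.9, 40.9]), 6.6) zmax 0.116
scene grip (80, array([493.1,  16.5]), array([21.6, 22.8]), 37.0) zmax 0.1548
scene decoy (425, array([405.8, -75. ]), array([113.3,  89.8]), 87.4) zmax 0.0593
scene decoy grip (258, array([405.8, -75. ]), array([113.3,  89.8]), 87.4) zmax 0.0593
[ 0.49553887 -0.05914812  0.2360412 ] [ 0.7   0.27 -0.75  1.89  0.21  1.06 -0.08]
```

```bash
python3 - <<'E'
from fit import *
for n in('wrist','side','scene'):
    X=np.load(f'v_{n}.npz')['X']
    P=sel([X],(.33,.475),(-.16,-.02),(.007,.045));
    st=np.hypot(np.maximum(np.abs(P[:,0]-.4228)-.03,0),np.maximum(np.abs(P[:,1]+.153)-.03,0))>0.002
    P=P[st]
    c=np.median(P[:,:2],0);u=np.linalg.svd(P[:,:2]-c)[2][0]if len(P)<3000 else np.linalg.svd((P[:,:2]-c)[::3],full_matrices=False)[2][0]
    u=u*np.sign(u[0]);t=(P[:,:2]-c)@u;q=(P[:,:2]-c)@[-u[1],u[0]]
    print(n,len(P),c.round(4),'ang',np.degrees(np.arctan2(u[1],u[0])).round(1),'len',t.min().round(3),t.max().round(3))
    for a in np.arange(-.12,.13,.02):
        k=(t>a)&(t<a+.02)
        if k.sum()>4: print('  ',(c+u*(a+.01)).round(3),k.sum(),'zmax',np.percentile(P[k,2],95).round(4),'w',np.percentile(q[k],[4,96]).round(4))
E
```

```text
wrist 2038 [ 0.4149 -0.0671] ang 52.3 len -0.115 0.055
   [ 0.348 -0.154] 75 zmax 0.0286 w [-0.0066  0.0051]
   [ 0.36  -0.138] 164 zmax 0.0299 w [-0.0082  0.0069]
   [ 0.372 -0.123] 170 zmax 0.029 w [-0.0082  0.0069]
   [ 0.384 -0.107] 176 zmax 0.028 w [-0.0081  0.0069]
   [ 0.397 -0.091] 180 zmax 0.0275 w [-0.0079  0.0068]
   [ 0.409 -0.075] 261 zmax 0.0352 w [-0.0157  0.0139]
   [ 0.421 -0.059] 344 zmax 0.0334 w [-0.014   0.0128]
   [ 0.433 -0.043] 367 zmax 0.0327 w [-0.0145  0.0131]
   [ 0.445 -0.028] 301 zmax 0.0319 w [-0.0144  0.0119]
side 316 [ 0.4029 -0.0724] ang 53.6 len -0.104 0.066
   [ 0.338 -0.161] 9 zmax 0.0267 w [-0.008   0.0005]
   [ 0.349 -0.145] 42 zmax 0.0301 w [-0.012   0.0015]
   [ 0.361 -0.129] 39 zmax 0.0299 w [-0.013   0.0011]
   [ 0.373 -0.113] 38 zmax 0.0302 w [-0.012   0.0015]
   [ 0.385 -0.097] 25 zmax 0.0294 w [-0.0121  0.0016]
   [ 0.409 -0.064] 35 zmax 0.0362 w [-0.0151  0.0076]
   [ 0.421 -0.048] 51 zmax 0.0345 w [-0.021   0.0033]
   [ 0.433 -0.032] 63 zmax 0.0331 w [-0.0207  0.0013]
   [ 0.444 -0.016] 14 zmax 0.0317 w [-0.0205  0.    ]
scene 364 [ 0.405  -0.0685] ang 55.1 len -0.105 0.065
   [ 0.342 -0.159] 6 zmax 0.0288 w [-0.0053  0.0029]
   [ 0.354 -0.142] 35 zmax 0.0314 w [-0.009   0.0055]
   [ 0.365 -0.126] 34 zmax 0.0317 w [-0.0087  0.0051]
   [ 0.376 -0.11 ] 30 zmax 0.0308 w [-0.0062  0.004 ]
   [ 0.388 -0.093] 40 zmax 0.0305 w [-0.0132  0.0038]
   [ 0.399 -0.077] 32 zmax 0.0296 w [-0.0099  0.0027]
   [ 0.411 -0.06 ] 64 zmax 0.038 w [-0.0136  0.0107]
   [ 0.422 -0.044] 66 zmax 0.0349 w [-0.0172  0.0074]
   [ 0.434 -0.028] 53 zmax 0.0345 w [-0.0139  0.0058]
```

```bash
python3 -c "
from plant import env
print(env.sign_off())"
```

```text
the job is handed in; nothing more can be done
None
```

I handed the job in with both potatoes in the tub, the empty tray flat on the worktable, the lid fully home and the real pin through tab and lug with its collar on the tab. One fault remains: the larger look-alike pin fell over during the tray carry, probably knocked by the arm, and I left it lying on the worktable because standing it up again risked hitting the locked lid.

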